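Plunger check of piston dispensers

TASK

Check every piston dispenser standing on the bench by pushing its plunger gently down. If it glides all the way home, close that dispenser's filling neck with a stopper from the rack, fully seated, and stand it upright in the long wooden tray; if the push gets markedly harder part-way, stop there without forcing it, leave its neck open and stand it upright in the grey plastic tray. Leave the spare stoppers in the rack, do not tip a dispenser over and leave the other things on the bench alone.

Things in the scene. Friction and masses are not known exactly. Their poses are not given: they have to be found in the camera images.
- unit1_mid (a point): Piston dispenser (may be absent): amber glass block 130 (x) x 62 mm, 65 mm high, 420 g. On its middle a square steel housing, 34 x 34 mm, 65 to 125 mm above the underside, is the place to grip; the plunger rises out of it. Filling neck near its +x end; steel stub 28 mm wide, 91 mm high at x -45 mm. Point: on its centre line, 62.5 mm above its underside, z up.
- unit1_neck (a point): Centre of the mouth of dispenser 1's open filling neck, 97 mm above its underside and 45 mm along its x from its centre line. Round glass, 37 mm wide outside, narrowing inside from 31 mm at the rim to 27 mm at its foot 32 mm below. z up.
- plunger1 (a joint): Plunger travel (m), white cap 30 mm wide: 0 up (cap top 167 mm above the dispenser's underside), 0.034 fully home (133 mm) at a firm stop. Starts 0 to 6 mm down; stays where left. Sound: glides at a steady 4 N. Faulty: push climbs steeply part-way, well short of home (2.5 N per mm; gives back a few mm). They look alike; none, one or more may be faulty.
- stopper1_mid (a point): Cork stopper, 66 mm tall, 60 g: tapered plug 28 mm long (18 mm wide at the tip, 26 mm at its top), flange 36 mm wide, 6 mm thick, round grip 22 mm wide, 32 mm high. Point: on its axis, 33 mm above the tip, 5 mm above the flange's underside; z up through the grip. Seated, the flange lies on the rim of a neck or rack hole.
- unit2_mid (a point): Piston dispenser (may be absent): amber glass block 130 (x) x 62 mm, 65 mm high, 420 g. On its middle a square steel housing, 34 x 34 mm, 65 to 125 mm above the underside, is the place to grip; the plunger rises out of it. Filling neck near its +x end; steel stub 28 mm wide, 91 mm high at x -45 mm. Point: on its centre line, 62.5 mm above its underside, z up.
- unit2_neck (a point): Centre of the mouth of dispenser 2's open filling neck, 97 mm above its underside and 45 mm along its x from its centre line. Round glass, 37 mm wide outside, narrowing inside from 31 mm at the rim to 27 mm at its foot 32 mm below. z up.
- plunger2 (a joint): Plunger travel (m), white cap 30 mm wide: 0 up (cap top 167 mm above the dispenser's underside), 0.034 fully home (133 mm) at a firm stop. Starts 0 to 6 mm down; stays where left. Sound: glides at a steady 4 N. Faulty: push climbs steeply part-way, well short of home (2.5 N per mm; gives back a few mm). They look alike; none, one or more may be faulty.
- stopper2_mid (a point): Cork stopper, 66 mm tall, 60 g: tapered plug 28 mm long (18 mm wide at the tip, 26 mm at its top), flange 36 mm wide, 6 mm thick, round grip 22 mm wide, 32 mm high. Point: on its axis, 33 mm above the tip, 5 mm above the flange's underside; z up through the grip. Seated, the flange lies on the rim of a neck or rack hole.
- unit3_mid (a point): Piston dispenser (may be absent): amber glass block 130 (x) x 62 mm, 65 mm high, 420 g. On its middle a square steel housing, 34 x 34 mm, 65 to 125 mm above the underside, is the place to grip; the plunger rises out of it. Filling neck near its +x end; steel stub 28 mm wide, 91 mm high at x -45 mm. Point: on its centre line, 62.5 mm above its underside, z up.
- unit3_neck (a point): Centre of the mouth of dispenser 3's open filling neck, 97 mm above its underside and 45 mm along its x from its centre line. Round glass, 37 mm wide outside, narrowing inside from 31 mm at the rim to 27 mm at its foot 32 mm below. z up.
- plunger3 (a joint): Plunger travel (m), white cap 30 mm wide: 0 up (cap top 167 mm above the dispenser's underside), 0.034 fully home (133 mm) at a firm stop. Starts 0 to 6 mm down; stays where left. Sound: glides at a steady 4 N. Faulty: push climbs steeply part-way, well short of home (2.5 N per mm; gives back a few mm). They look alike; none, one or more may be faulty.
- stopper3_mid (a point): Cork stopper, 66 mm tall, 60 g: tapered plug 28 mm long (18 mm wide at the tip, 26 mm at its top), flange 36 mm wide, 6 mm thick, round grip 22 mm wide, 32 mm high. Point: on its axis, 33 mm above the tip, 5 mm above the flange's underside; z up through the grip. Seated, the flange lies on the rim of a neck or rack hole.
- rack_hole1 (a point): Centre of one of the three 31 mm square holes of the stopper rack, at the top of its plate; a stopper hangs in each at the start.
- rack_hole2 (a point): Centre of one of the three 31 mm square holes of the stopper rack, at the top of its plate; a stopper hangs in each at the start.
- rack_hole3 (a point): Centre of one of the three 31 mm square holes of the stopper rack, at the top of its plate; a stopper hangs in each at the start.
- rack: Low aluminium rack for stoppers, fixed: 205 x 56 mm, top of its plate 42 mm high, three holes 65 mm apart along its x. Origin under its centre, on the bench.
- carrier: Long open wooden tray for dispensers that are ready, fixed: 165 (x) x 290 (y) mm outside, walls 6 mm thick and 30 mm high, floor 6 mm thick. Takes three dispensers side by side, their length along the tray's x, about 88 mm apart along its y. Origin under its centre, on the bench. (A small black rubber disc lying loose on the bench is of no concern.)
- reject: Open grey plastic tray for faulty dispensers, fixed: 165 (x) x 205 (y) mm outside, walls 4 mm thick and 30 mm high, floor 4 mm thick. Takes two dispensers side by side, their length along the tray's x, about 92 mm apart along its y. Origin under its centre, on the bench.
- jar: Bystander: black jar 56 mm wide, 85 mm high, origin under its centre.
- beaker: Bystander: glass beaker 64 mm wide, 85 mm high, origin under its centre.
Things that resemble listed ones, but are neither listed nor needed, are in the scene too. Leave any green look-alike of the part that bears unit3_mid alone.

How it is judged:
By the outcome, as a careful person would: the job done as asked, in the order asked, and still so for the second after the job is handed in, with the robot touching nothing.
Of unit1, unit2, unit3 only 2 to 3 are there at a start; the rules pass over those that are not, and their reading is None.
At some moment in a run one of unit1, unit2, unit3 may be knocked a few centimetres aside while the robot is not near it.
It also fails if it takes over 210 s, if anything falls off the work surface, if the arm or the gripper's body presses on something with over 40 N, if the wrist force passes 120 N, or if a joint passes its speed limit or range.

ROBOT

A 6-joint arm with a two-finger parallel gripper is mounted at the origin on the work surface. World frame = base frame: x ahead of the robot, y to its left, z up, the work surface at z = 0. Lengths are in m, angles in degrees, forces in N, time in s.
With the tool pointing down it reaches from about 0.35 to 0.875 m from the base axis. Payload 4.2 kg.
Tool frame: the origin (TCP) lies at the very end of the fingers, on their centre line; the grasp point (between the pads) lies 19 mm behind it (r.grip_point_offset is the distance from the TCP to the grasp point, in m); z points along the fingers, y is the line along which they close (so a half turn about z gives the same grasp; the last joint's range is limited). The gripper opens to 87 mm and grips with 3 to 60 N. Pads are 19 mm wide; open, the fingers measure 117 mm over their backs; the gripper's body (75 mm by 190 mm) begins 51 mm behind the grasp point.
Start: joints at [84.03, 22.042, 0.453, 0, -68.411, -14.817], TCP at [0.222, 0.584, 0.2] pointing down, gripper open.
Joint ranges: [-179.83, 179.83], [-69.29, 118.12], [-61.27, 80.66], [-181.25, 117.63], [-171.15, -9.14], [-177.46, 177.46]. Speed limits (degrees/s): [159.86, 159.86, 180, 180, 180, 180].

INTERFACE

Orientations are given as a 3x3 rotation matrix whose columns are the frame's x, y, z axes.
In Python, from station import r, cams gives the robot as it stands. The module is installed in compiled form; this text tells all that it offers.
- The arm moves only by the shell command python3 -m handwheel 'ROWS'. ROWS is JSON, a list that holds one entry, the list of rows, each a list of 7 numbers: the turn, a rotation vector about the tool's x, y, z in units of 6 degrees (1.0 is 6 degrees), then the shift along the tool's x, y, z in m, then the finger opening in m, from 0 to 0.087. In form: [[[ax, ay, az, x, y, z, jaw], ...]]. A call has 1 to 12 rows; each row shifts and turns the commanded pose from where the row before left it, along the tool's axes as they then stand; what a row does not reach is not made up. A row lasts 1/10 s, in which the tool goes at most 50 mm and 8.59 degrees, less where a joint would pass 70% of its speed; a pose out of reach is approached as far as the arm can. A call with a gripper value outside its range is refused whole. The fingers move at their own pace and stop on an object; the grip force is fixed at half the most. Time passes only in rows, so rows that do not move let the fingers close. It gives the time, the measured TCP pose, the force, the opening and the grip force at its end, in the units of the state.
- r.sense(): the state, without advancing time (a new reading comes with each control period).
- cams.capture(name): name is "scene" or "top" or "wrist"; returns the picture (420x560x3 uint8, red, green, blue); there is no depth.
- cams.get_calibration(name): a dict with "camera_matrix" (3x3 intrinsics, pixels), "k1" (the pictures are not rectified: a ray, as slopes to the right and down, at radius r is drawn at 1 + k1 r^2 times it, then the intrinsics apply), "rvec" (rotation vector, rad) and "tvec" (3), from world to camera coordinates, as OpenCV has them; the wrist camera has in their place "T_tool_cam" (4x4, takes a point from camera to tool coordinates, whose origin is the TCP and whose axes are the flange's). Camera axes: x right, y down, z forward; pixel columns grow to the right and rows downward; lengths in m; the calibration is good to about 2 mm. A picture is of the moment at which its call begins: read the wrist's pose just before it. get_calibration takes no time and is no camera call.
- r.finish_job(): hands the job in; it is judged then, once.
The state is a dict: "time_s": time; "joints": joint angles; "joint_velocities": joint speeds; "effort": joint torques, N m; "tcp_pos": TCP position; "ee_rot": TCP orientation; "wrist_force": force on the tool from outside, world axes, zero at the start; "moment": the same for the moment, N m; "gripper_width": opening from 0.0 (shut) to 1.0 (fully open); "gripper_force": force on a finger pad.
Only numpy, scipy, OpenCV 4.12 (cv2) and the standard library are available. Lean on these libraries where they do the work, as an engineer would, in place of code of your own. Each camera call takes 0.05 s, during which the arm holds its last target. There are 200 camera calls.

## Working session

There is one attempt and no reset: what is moved stays moved. The work goes in short steps, Python scripts to look and compute and a shell command to move; the robot and the scene stay as the last step left them, time stands still between calls to the robot, and variables do not carry over. Pictures are saved under pics/ and viewed, at most 14 in all, crops included, and the job is handed in when it is done.

```bash
mkdir -p pics; cat > h.py <<'E'
import numpy as np, cv2
from station import r, cams
def snap(n,f):
    s=r.sense(); im=cams.capture(n); cv2.imwrite('pics/'+f,im[:,:,::-1]); return s,im
def cal(n,s=None):
    c=cams.get_calibration(n); K=np.array(c['camera_matrix'],float)
    if n=='wrist':
        T=np.eye(4); T[:3,:3]=np.array(s['ee_rot']); T[:3,3]=s['tcp_pos']
        M=T@np.array(c['T_tool_cam']); R=M[:3,:3]; C=M[:3,3]
    else:
        R=cv2.Rodrigues(np.array(c['rvec'],float))[0].T; C=-R@np.array(c['tvec'],float).ravel()
    return K,float(c['k1']),R,C
def ray(c,u,v):
    K,k,R,C=c; q=np.linalg.solve(K,[u,v,1.]); d=q[:2]; x=d.copy()
    for _ in range(20): x=d/(1+k*(x@x))
    return C,R@np.array([x[0],x[1],1])
def onz(c,u,v,z):
    C,d=ray(c,u,v); return C+d*(z-C[2])/d[2]
def proj(c,p):
    K,k,R,C=c; q=R.T@(np.array(p)-C); x=q[:2]/q[2]; x=x*(1+k*(x@x)); return (K@[x[0],x[1],1])[:2]
E
python3 - <<'E'
from h import *
for n in ('top','scene'):
    snap(n,n+'0.png'); c=cal(n); print(n,c[3],c[2][:,2],c[0][0,0])
s=r.sense(); print(s); print(cams.get_calibration('wrist'))
E
```

```text
top [0.43278536 0.02546678 0.91582976] [ 0.08196082 -0.04065912 -0.99580583] 398.95107953058016
scene [1.0926132  0.68686653 0.76859581] [-0.52452292 -0.605475   -0.59856139] 433.287427205932
{'time_s': 0.1, 'joints': array([ 8.40304196e+01,  2.20849381e+01,  3.86706587e-01, -2.57407472e-02,
       -6.84095080e+01, -1.48143101e+01]), 'joint_velocities': array([-0.03346134, -0.14343711,  0.16778777,  0.01801944,  0.05857174,
        0.01695523]), 'effort': array([-4.48115998e-04, -3.91688704e+01,  1.87935823e+01,  4.23182532e+00,
        1.34762013e-02, -7.52938422e-05]), 'tcp_pos': array([0.22157734, 0.58378011, 0.1986767 ]), 'ee_rot': array([[ 9.34866693e-01, -3.54998440e-01, -6.11033885e-04],
       [-3.54998957e-01, -9.34864912e-01, -1.82673138e-03],
       [ 7.72526515e-05,  1.92466672e-03, -9.99998145e-01]]), 'wrist_force': array([ 0.26343092, -0.30825515,  0.66455175]), 'moment': array([ 0.04880271,  0.03158251, -0.0157047 ]), 'gripper_force': 0.0, 'gripper_width': 0.9999847733254228}
{'camera_matrix': array([[297.11821253,   0.        , 279.41738677],
       [  0.        , 297.11821253, 213.40283952],
       [  0.        ,   0.        ,   1.        ]]), 'k1': -0.040984686935422544, 'T_tool_cam': array([[ 1.79396661e-05, -9.56844888e-01, -2.90599139e-01,
         7.99428890e-02],
       [ 9.99999264e-01,  3.69743202e-04, -1.15570625e-03,
         1.26806621e-03],
       [ 1.21327867e-03, -2.90598905e-01,  9.56844190e-01,
        -1.84305575e-01],
       [ 0.00000000e+00,  0.00000000e+00,  0.00000000e+00,
         1.00000000e+00]])}
```

View pics/top0.png

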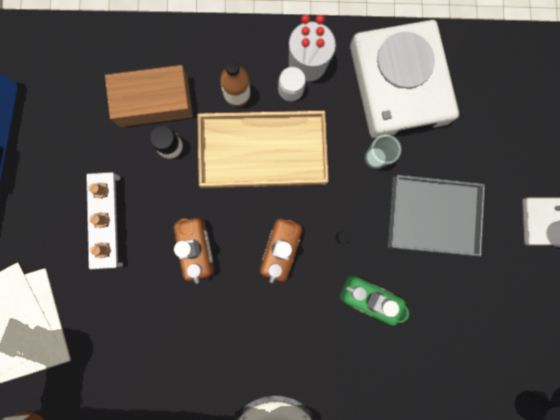

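View pics/scene0.png

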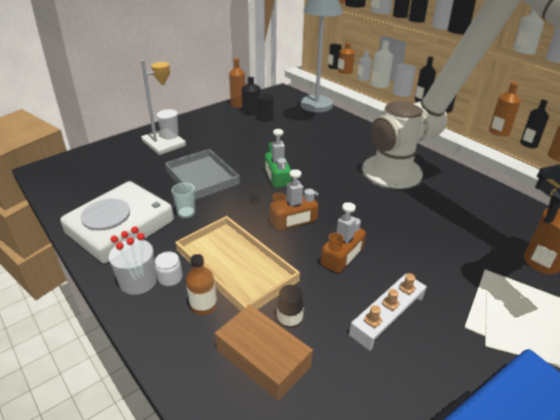

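Top view: two amber dispensers at about (194,250) and (282,250), and a green look-alike at (375,300) that I leave alone. The rack is at (102,220), the wooden tray at (263,149) and the grey tray at (437,215). The loose disc is at (342,238). I'll confirm in one enlarged crop.

```bash
python3 - <<'E'
from h import *
im=cv2.imread('pics/top0.png')
cv2.imwrite('pics/c1.png',cv2.resize(im[160:295,75:310],(780,448),interpolation=cv2.INTER_CUBIC))
c=cal('top')
hsv=cv2.cvtColor(im,cv2.COLOR_BGR2HSV)
g=cv2.cvtColor(im,cv2.COLOR_BGR2GRAY)
# trays: outline at top of wall z=.03
m=cv2.inRange(hsv,(10,60,120),(35,255,255)); 
def quad(m,z,name):
    n,l,st,ce=cv2.connectedComponentsWithStats(m)
    i=1+np.argmax(st[1:,4]); pts=np.argwhere(l==i)[:,::-1].astype(float)
    P=np.array([onz(c,*p,z)[:2] for p in pts]).astype(np.float32)
    print(name,st[i],cv2.minAreaRect(P))
mm=np.zeros_like(m); mm[100:195,190:335]=m[100:195,190:335]; quad(mm,.03,'carrier')
mm=np.zeros_like(m); mm[170:260,385:490]=(g[170:260,385:490]>35)*255; quad(mm,.03,'reject')
mm=np.zeros_like(m); mm[165:280,80:125]=(g[165:280,80:125]>130)*255; quad(mm,.042,'rack')
for n,(u,v) in dict(capA=(187,249),capB=(283,249)).items(): print(n,onz(c,u,v,.163))
E
```

```text
carrier [ 197  111  132   76 9477] ((0.6623220443725586, 0.02680090069770813), (0.17029784619808197, 0.29106783866882324), 2.0240228176116943)
reject [ 385  170  105   90 9446] ((0.5133503675460815, -0.3718033730983734), (0.24765175580978394, 0.2044242024421692), 89.8099365234375)
rack [  86  172   31   97 2357] ((0.497602641582489, 0.37531349062919617), (0.20776084065437317, 0.05995574966073036), 3.5430498123168945)
capA [0.43422142 0.16681544 0.163     ]
capB [ 0.4340055  -0.01255697  0.163     ]
```

View pics/c1.png

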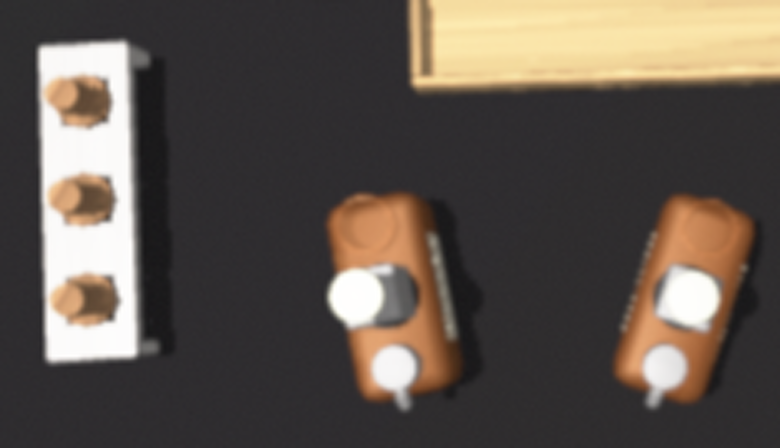

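The crop, mapped back to full-picture pixels, shows the following:

| Item | Neck | Stub | Cap |
|---|---|---|---|
| Dispenser A | (186.2,227.8) | (194.3,270.9) | (182,249.5) |
| Dispenser B | (289.5,227.8) | (275.4,270.9) | (283.5,249.5) |

The stopper grips are at about (95.5,189), (95.5,218) and (96.7,250). Both amber blocks have the amber neck, steel housing and stub from the description. The green one is excluded by the task.

```bash
cat >> h.py <<'E'
def go(t,yaw=None):
    """rows needed: turn units about tool z, then shift in tool axes after the turn"""
    s=r.sense(); R=np.array(s['ee_rot']); a=np.degrees(np.arctan2(R[1,0],R[0,0]))
    if yaw is None: yaw=a
    d=(a-yaw+180)%360-180; y=np.radians(yaw)
    X=np.array([np.cos(y),np.sin(y),0]);Y=np.array([X[1],-X[0],0])
    e=np.array(t)-s['tcp_pos']; print('yaw %.1f turn %.2f units; shift x %.4f y %.4f z %.4f'%(a,d/6,e@X,e@Y,-e[2]), 'tilt',(R[:2,2]*57.3).round(2))
def st():
    s=r.sense(); print(round(s['time_s'],2),s['tcp_pos'].round(4),'F',s['wrist_force'].round(1),'w',round(s['gripper_width']*.087,4),s['gripper_force'])
E
python3 - <<'E'
from h import *
c=cal('top')
for n,k,b,p in (('A',(186.2,227.8),(194.3,270.9),(182,249.5)),('B',(289.5,227.8),(275.4,270.9),(283.5,249.5))):
    N=onz(c,*k,.097);S=onz(c,*b,.091);P=onz(c,*p,.165);d=N-S
    print(n,N,S,'mid',(N+S)/2,'cap',P,'len',np.hypot(d[0],d[1]),'yaw',np.degrees(np.arctan2(d[1],d[0])))
    go([*((N+S)/2)[:2],.2],np.degrees(np.arctan2(d[1],d[0])))
for q in ((95.5,189.),(95.5,218),(96.7,250)): print(onz(c,*q,.080))
E
```

```text
A [0.47742708 0.18156039 0.097     ] [0.3898635  0.16482557 0.091     ] mid [0.43364529 0.17319298 0.094     ] cap [0.43329937 0.17565779 0.165     ] len 0.08914838487573205 yaw 10.819682393159201
yaw -20.8 turn -5.27 units; shift x 0.1312 y 0.4431 z -0.0013 tilt [-0.04 -0.1 ]
B [ 0.47760034 -0.02938669  0.097     ] [ 0.38932118 -0.00047116  0.091     ] mid [ 0.43346076 -0.01492892  0.094     ] cap [ 0.43306469 -0.01339413  0.165     ] len 0.09289412011119413 yaw -18.136023624028358
yaw -20.8 turn -0.44 units; shift x 0.3877 y 0.5030 z -0.0013 tilt [-0.04 -0.1 ]
[0.55902907 0.37374201 0.08      ]
[0.49847502 0.3715601  0.08      ]
[0.43247499 0.36679682 0.08      ]
```

```bash
python3 -m handwheel '[[[0,0,-1.054,0,0,0,0],[0,0,-1.054,0,0,0,0],[0,0,-1.054,0,0,0,0],[0,0,-1.054,0,0,0,0],[0,0,-1.054,0,0,0,0]]]'; python3 -m handwheel '[[[0,0,0,0.0131,0.0443,0,0],[0,0,0,0.0131,0.0443,0,0],[0,0,0,0.0131,0.0443,0,0],[0,0,0,0.0131,0.0443,0,0],[0,0,0,0.0131,0.0443,0,0],[0,0,0,0.0131,0.0443,0,0],[0,0,0,0.0131,0.0443,0,0],[0,0,0,0.0131,0.0443,0,0],[0,0,0,0.0131,0.0443,0,0],[0,0,0,0.0131,0.0443,0,0],[0,0,0,0,0,0,0],[0,0,0,0,0,0,0]]]'
python3 - <<'E'
from h import *
s,im=snap('wrist','w1.png'); st(); go([.4335,.1744,.17],10.8)
E
```

```text
time_s: 0.6
tcp_pos: [0.2216, 0.584, 0.199]
ee_rot: [[0.981, 0.192, -0.0], [0.192, -0.981, -0.001], [-0.001, 0.001, -1.0]]
wrist_force: [0.5, 0.2, 0.3]
gripper_width: 0.634
gripper_force: 0.0
time_s: 1.8
tcp_pos: [0.4338, 0.1727, 0.1993]
ee_rot: [[0.983, 0.185, -0.001], [0.185, -0.983, -0.0], [-0.001, 0.0, -1.0]]
wrist_force: [-0.3, 0.7, 0.5]
gripper_width: 0.004
gripper_force: 0.0
1.85 [0.4336 0.1736 0.1994] F [-0.1  0.  -0.1] w 0.0004 0.0
yaw 10.8 turn -0.00 units; shift x 0.0001 y -0.0008 z 0.0294 tilt [-0.03 -0.01]
```

View pics/w1.png

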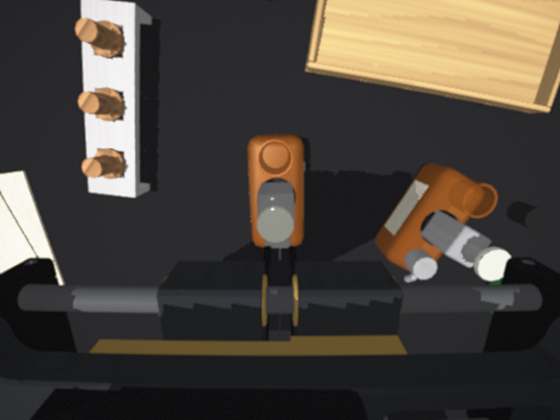

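The wrist view shows dispenser A's cap at (276,225) directly below the closed fingers, with its neck at (275,155). I'll push in 3 mm steps, with a force check between typed moves.

```bash
cat > chk.py <<'E'
from h import *; import sys
s=r.sense(); f=s['wrist_force'][2]; print('z %.4f Fz %.1f'%(s['tcp_pos'][2],f)); sys.exit(f>float(sys.argv[1]))
E
H="python3 -m handwheel"; q(){ python3 chk.py 7.5; }
$H '[[[0,0,0,0,0,0.015,0],[0,0,0,0,0,0.011,0],[0,0,0,0,0,0,0],[0,0,0,0,0,0,0]]]' >/dev/null; q && 
$H '[[[0,0,0,0,0,0.0015,0],[0,0,0,0,0,0.0015,0],[0,0,0,0,0,0,0]]]' >/dev/null; q && 
$H '[[[0,0,0,0,0,0.0015,0],[0,0,0,0,0,0.0015,0],[0,0,0,0,0,0,0]]]' >/dev/null; q && 
$H '[[[0,0,0,0,0,0.0015,0],[0,0,0,0,0,0.0015,0],[0,0,0,0,0,0,0]]]' >/dev/null; q && 
$H '[[[0,0,0,0,0,0.0015,0],[0,0,0,0,0,0.0015,0],[0,0,0,0,0,0,0]]]' >/dev/null; q && 
$H '[[[0,0,0,0,0,0.0015,0],[0,0,0,0,0,0.0015,0],[0,0,0,0,0,0,0]]]' >/dev/null; q && 
$H '[[[0,0,0,0,0,0.0015,0],[0,0,0,0,0,0.0015,0],[0,0,0,0,0,0,0]]]' >/dev/null; q; python3 -c "from h import *;st()"
```

```text
z 0.1735 Fz 0.0
z 0.1735 Fz 0.0
z 0.1735 Fz 0.0
z 0.1735 Fz 0.0
z 0.1735 Fz 0.0
z 0.1735 Fz 0.0
z 0.1735 Fz 0.0
2.25 [0.4335 0.1745 0.1735] F [-0.4  0.3  0. ] w 0.0007 0.0False
False
False
False
False
False
False
```

```bash
sed -i 's/sys.exit(f/sys.exit(int(f/; s/argv\[1\]))/argv[1])))/' chk.py
sed -i "s/argv\[1\]))))/argv[1])))/" chk.py; cat chk.py|tail -1
H="python3 -m handwheel"; q(){ python3 chk.py 7.5; }
q && $H '[[[0,0,0,0,0,0.0015,0],[0,0,0,0,0,0.0015,0],[0,0,0,0,0,0,0]]]' >/dev/null; q && 
$H '[[[0,0,0,0,0,0.0015,0],[0,0,0,0,0,0.0015,0],[0,0,0,0,0,0,0]]]' >/dev/null && q && 
$H '[[[0,0,0,0,0,0.0015,0],[0,0,0,0,0,0.0015,0],[0,0,0,0,0,0,0]]]' >/dev/null && q && 
$H '[[[0,0,0,0,0,0.0015,0],[0,0,0,0,0,0.0015,0],[0,0,0,0,0,0,0]]]' >/dev/null && q && 
$H '[[[0,0,0,0,0,0.0015,0],[0,0,0,0,0,0.0015,0],[0,0,0,0,0,0,0]]]' >/dev/null && q && 
$H '[[[0,0,0,0,0,0.0015,0],[0,0,0,0,0,0.0015,0],[0,0,0,0,0,0,0]]]' >/dev/null && q; python3 -c "from h import *;st()"
```

```text
s=r.sense(); f=s['wrist_force'][2]; print('z %.4f Fz %.1f'%(s['tcp_pos'][2],f)); sys.exit(int(f>float(sys.argv[1])))
z 0.1735 Fz 0.0
z 0.1707 Fz -0.7
z 0.1674 Fz -0.4
z 0.1644 Fz -0.2
z 0.1614 Fz 0.4
z 0.1584 Fz -0.8
z 0.1554 Fz 0.5
4.05 [0.4335 0.1737 0.1554] F [0.  0.4 0.5] w 0.0007 0.0
```

```bash
python3 - <<'E'
from h import *
s,im=snap('wrist','w2.png'); s2,i2=snap('scene','s2.png')
a=cv2.resize(im[100:320,180:380],(400,440)); b=cv2.resize(i2[160:290,270:400],(390,390)); o=np.zeros((440,800,3),np.uint8); o[:,:400]=a;o[:390,405:795]=b
cv2.imwrite('pics/m2.png',o[:,:,::-1])
E
```

```text
(no output)
```

View pics/m2.png

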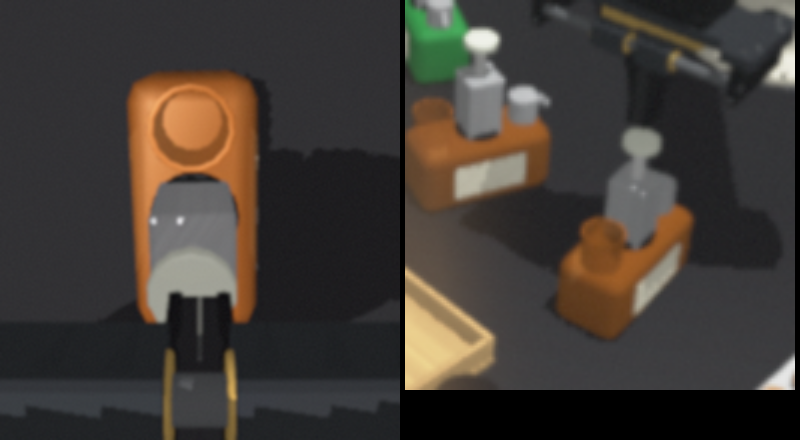

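The fingers rest on dispenser A's cap (wrist crop (195,300)), so the resistance only shows while moving. I'll read the force during motion.

```bash
H="python3 -m handwheel"; q(){ python3 chk.py 8; }
$H '[[[0,0,0,0,0,0.002,0],[0,0,0,0,0,0.002,0]]]' >/dev/null; q && 
$H '[[[0,0,0,0,0,0.002,0]]]' >/dev/null && q && 
$H '[[[0,0,0,0,0,0.002,0]]]' >/dev/null && q && 
$H '[[[0,0,0,0,0,0.002,0]]]' >/dev/null && q; python3 -c "from h import *;st()"
```

```text
z 0.1516 Fz -0.0
z 0.1495 Fz -0.3
z 0.1474 Fz -0.2
z 0.1454 Fz -0.0
4.65 [0.4337 0.1738 0.1454] F [-0.5  0.7 -0. ] w 0.0003 0.0
```

```bash
python3 - <<'E'
from h import *
s,im=snap('wrist','w3.png'); s2,i2=snap('scene','s3.png')
a=cv2.resize(im[100:320,180:380],(400,440)); b=cv2.resize(i2[160:290,270:400],(390,390)); o=np.zeros((440,800,3),np.uint8); o[:,:400]=a;o[:390,405:795]=b
cv2.imwrite('pics/m3.png',o[:,:,::-1])
c=cal('scene'); print('TCP in scene px',proj(c,s2['tcp_pos']), (proj(c,s2['tcp_pos'])-[270,160])*3+[405,0]); cw=cal('wrist',s); print(proj(cw,s['tcp_pos']))
E
```

```text
TCP in scene px [347.53075071 210.56552632] [637.59225212 151.69657895]
[278.20832645 246.82774348]
```

View pics/m3.png

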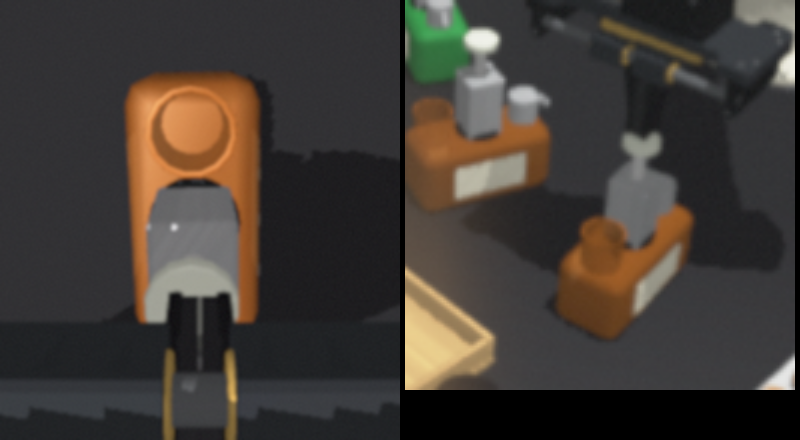

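```bash
python3 - <<'E'
from h import *
s=r.sense(); c=cal('wrist',s); print('neck now',onz(c,180+192/2,100+123/2,.097), 'TCP',s['tcp_pos'])
T=s['tcp_pos'].copy(); s['tcp_pos']=np.array([.4336,.1736,.1994]); c=cal('wrist',s)
print('w1 neck',onz(c,275,155,.097),'cap',onz(c,276,225,.165))
im=cv2.imread('pics/s3.png'); h=cv2.cvtColor(im,cv2.COLOR_BGR2HSV)
for f in ('scene0' if 0 else 's2','s3'):
    im=cv2.imread(f'pics/{f}.png')[195:220,335:365]; m=(im.min(2)>120)&(np.ptp(im,axis=2)<40); v,u=np.nonzero(m); print(f,u.min()+335,u.max()+335,v.min()+195,v.max()+195)
c=cal('scene')
for z in (.133,.145,.155,.165): print(z,proj(c,[.4337,.174,z]))
ct=cal('top'); print(proj(ct,[.4337,.174,.145]))
E
```

```text
neck now [0.48321288 0.18510039 0.097     ] TCP [0.43350192 0.17369365 0.14528812]
w1 neck [0.48256106 0.18645972 0.097     ] cap [0.43675413 0.17609597 0.165     ]
s2 343 353 204 219
s3 343 353 205 219
0.133 [347.01685731 214.67520744]
0.145 [347.55432457 210.70361743]
0.155 [348.00693685 207.35141228]
0.165 [348.46388523 203.9599511 ]
[184.98865006 249.2937816 ]
```

```bash
python3 - <<'E'
from h import *
for f,z in (('w1',.1994),('w2',.1554),('w3',.1454)):
    im=cv2.imread(f'pics/{f}.png').astype(int); d=np.ptp(im,axis=2)
    m=(im.min(2)>105)&(d<60)
    out=[]
    for v in range(205,262,4):
        u=[x for x in range(235,330) if m[v,x]]
        if u: out.append((v,u[0],u[-1],u[-1]-u[0]+1))
    print(f,out)
E
```

```text
w1 [(205, 261, 281, 21), (209, 260, 290, 31), (213, 259, 291, 33), (217, 258, 292, 35), (221, 257, 293, 37), (225, 257, 293, 37), (229, 258, 292, 35), (233, 260, 290, 31), (237, 263, 288, 26), (241, 266, 284, 19), (245, 272, 287, 16)]
w2 [(205, 270, 288, 19), (209, 254, 296, 43), (213, 255, 296, 42), (217, 255, 296, 42), (221, 256, 296, 41), (225, 256, 296, 41), (229, 256, 296, 41), (233, 256, 296, 41), (237, 255, 297, 43), (241, 254, 297, 44), (245, 254, 297, 44), (249, 254, 297, 44), (253, 255, 263, 9), (257, 257, 262, 6)]
w3 [(205, 272, 272, 1), (209, 270, 294, 25), (213, 253, 297, 45), (217, 254, 297, 44), (221, 254, 297, 44), (225, 255, 297, 43), (229, 255, 297, 43), (233, 255, 297, 43), (237, 255, 297, 43), (241, 255, 297, 43), (245, 253, 298, 46), (249, 252, 298, 47), (253, 252, 298, 47), (257, 253, 298, 46)]
```

```bash
python3 -m handwheel '[[[0,0,0,0,0,0.001,0]]]'
```

```text
time_s: 4.85
tcp_pos: [0.4338, 0.1739, 0.1447]
ee_rot: [[0.982, 0.188, 0.0], [0.188, -0.982, 0.0], [0.0, -0.0, -1.0]]
wrist_force: [0.4, -0.1, 0.1]
gripper_width: 0.005
gripper_force: 0.0
```

```bash
python3 - <<'E'
from h import *
for f in ('w2','w3'):
    im=cv2.imread(f'pics/{f}.png').astype(int).mean(2).astype(int)
    print(f,270,im[222:272:2,270]); print(f,258,im[222:272:2,258])
for f in ('scene0','s2','s3'):
    im=cv2.imread(f'pics/{f}.png').astype(int).mean(2).astype(int)
    for u in (345,349,352): print(f,u,im[196:226,u])
E
```

```text
w2 270 [117 128 142 161 159 159 159 158 159 157 158 155  99  38  18  20  24  22
  23  24  23  25  25  27  28]
w2 258 [118 120 118 118 121 135 149 156 158 158 158 157 158 157 157 157 158 157
 150 118  42  34  33  32  34]
w3 270 [119 120 117 118 136 146 164 161 161 159 160 156 100  38  21  19  23  23
  23  22  24  26  24  28  26]
w3 258 [114 118 120 120 119 119 117 129 142 154 159 159 159 158 158 158 158 159
 159 140  46  32  33  33  32]
scene0 345 [ 54  54  55  53  54  62 130 217 237 239 240 239 230 199 156 116  90  93
 109 114 118 118 120 118 136 181 190 165 133 118]
scene0 349 [ 54  54  55  55  55  71 145 223 238 240 240 240 240 234 210 171 141 123
 119 122 127 128 127 141 177 196 200 196 180 151]
scene0 352 [ 53  53  54  53  55  55  88 159 222 238 240 240 239 230 196 146  92  60
  54  70 120 178 198 200 200 195 177 152 135 130]
s2 345 [ 33  29  31  33  37  51  80 119 136 141 141 142 142 142 132 109  88  92
 106 113 115 117 117 114 111 118 134 123 111 109]
s2 349 [ 32  33  32  31  29  35  67 112 135 141 142 142 143 144 146 141 130 120
 117 118 121 120 118 115 110 108 109 118 135 123]
s2 352 [ 23  28  26  28  29  32  49  85 121 137 142 142 142 144 139 115  75  45
  38  45  67  95 106 108 109 110 108 106 105 105]
s3 345 [ 32  31  30  31  32  30  34  48  84 122 137 142 142 142 132 108  88  91
 106 113 115 115 116 115 110 108 111 111 109 108]
s3 349 [ 33  33  32  33  29  30  28  30  33  48  87 127 141 144 145 142 130 120
 117 118 122 121 120 114 111 109 108 108 109 111]
s3 352 [ 27  28  27  27  27  27  27  47  89 122 138 141 143 145 139 116  76  46
  39  47  69  97 106 108 109 109 108 106 105 105]
```

Cross-check: the cap's lower edge has not moved in the scene view (row 210), and the visible fingertip sits about 13 mm above the TCP projection. The closed tips have therefore only just reached the cap, so I continue down with force checks.

```bash
H="python3 -m handwheel"; q(){ python3 chk.py 8; }
$H '[[[0,0,0,0,0,0.002,0]]]' >/dev/null; q && 
$H '[[[0,0,0,0,0,0.002,0]]]' >/dev/null && q && 
$H '[[[0,0,0,0,0,0.002,0]]]' >/dev/null && q && 
$H '[[[0,0,0,0,0,0.002,0]]]' >/dev/null && q &&
$H '[[[0,0,0,0,0,0.002,0]]]' >/dev/null && q &&
$H '[[[0,0,0,0,0,0.002,0]]]' >/dev/null && q &&
$H '[[[0,0,0,0,0,0.002,0]]]' >/dev/null && q ; python3 -c "from h import *;st()"
```

```text
z 0.1427 Fz 0.2
z 0.1406 Fz 3.9
z 0.1389 Fz 3.2
z 0.1369 Fz 4.3
z 0.1348 Fz 3.3
z 0.1327 Fz 4.4
z 0.1306 Fz 3.0
5.55 [0.4338 0.1739 0.1306] F [-0.5 -0.1  3. ] w 0.0003 1.6645304327539634
```

Contact came at TCP z 0.141 and the push is a steady 4 N. I continue in 2 mm steps.

```bash
H="python3 -m handwheel"; q(){ python3 chk.py 8; }
$H '[[[0,0,0,0,0,0.002,0]]]' >/dev/null; q && 
$H '[[[0,0,0,0,0,0.002,0]]]' >/dev/null && q && 
$H '[[[0,0,0,0,0,0.002,0]]]' >/dev/null && q && 
$H '[[[0,0,0,0,0,0.002,0]]]' >/dev/null && q &&
$H '[[[0,0,0,0,0,0.002,0]]]' >/dev/null && q &&
$H '[[[0,0,0,0,0,0.002,0]]]' >/dev/null && q &&
$H '[[[0,0,0,0,0,0.002,0]]]' >/dev/null && q &&
$H '[[[0,0,0,0,0,0.002,0]]]' >/dev/null && q &&
$H '[[[0,0,0,0,0,0.002,0]]]' >/dev/null && q ; python3 -c "from h import *;st()"
```

```text
z 0.1285 Fz 4.2
z 0.1265 Fz 3.4
z 0.1245 Fz 2.8
z 0.1225 Fz 3.6
z 0.1205 Fz 3.1
z 0.1185 Fz 3.2
z 0.1165 Fz 2.8
z 0.1145 Fz 3.5
z 0.1125 Fz 3.0
6.45 [0.4337 0.1738 0.1125] F [-1.7  0.2  3. ] w 0.0004 1.659161910210969
```

```bash
H="python3 -m handwheel"; q(){ python3 chk.py 12; }
$H '[[[0,0,0,0,0,0.001,0]]]' >/dev/null; q && 
$H '[[[0,0,0,0,0,0.001,0]]]' >/dev/null && q && 
$H '[[[0,0,0,0,0,0.001,0]]]' >/dev/null && q && 
$H '[[[0,0,0,0,0,0.001,0]]]' >/dev/null && q &&
$H '[[[0,0,0,0,0,0.001,0]]]' >/dev/null && q &&
$H '[[[0,0,0,0,0,0.001,0]]]' >/dev/null && q &&
$H '[[[0,0,0,0,0,0.001,0]]]' >/dev/null && q ; python3 -c "from h import *;st()
s,im=snap('wrist','w4.png'); s2,i2=snap('scene','s4.png')
a=cv2.resize(im[100:320,180:380],(400,440)); b=cv2.resize(i2[160:290,270:400],(390,390)); o=np.zeros((440,800,3),np.uint8); o[:,:400]=a;o[:390,405:795]=b
cv2.imwrite('pics/m4.png',o[:,:,::-1])"
```

```text
z 0.1114 Fz 3.2
z 0.1106 Fz 3.7
z 0.1104 Fz 13.9
6.75 [0.4338 0.1738 0.1104] F [-4.8 -0.2 13.9] w 0.0003 6.858878096099943
```

View pics/m4.png

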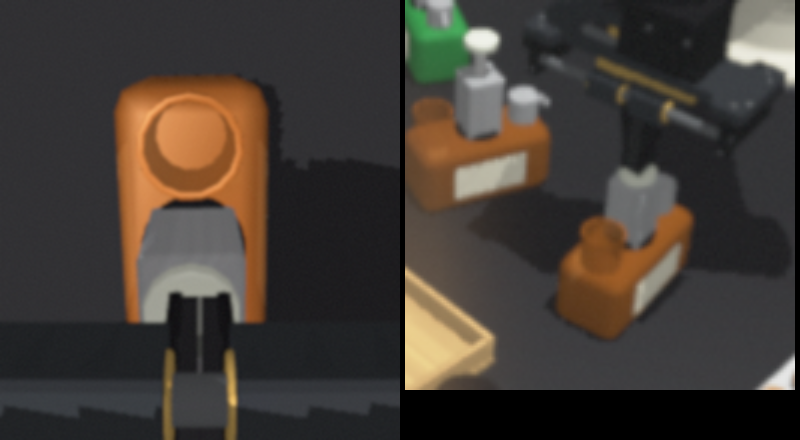

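Dispenser A glided about 31 mm at 3–4 N to a firm stop at cap height 133 mm, and the picture shows the cap close above the housing at scene crop (640,172). A is sound, and the real closed tip sits about 22 mm above the stated TCP. I lift, look from the top and go to B.

```bash
H="python3 -m handwheel"
$H '[[[0,0,0,0,0,-0.03,0],[0,0,0,0,0,-0.03,0],[0,0,0,0,0,0,0]]]' | head -2
python3 - <<'E'
from h import *
s,im=snap('top','t1.png'); c=cal('top')
a=cv2.imread('pics/top0.png').astype(int)[:,:,::-1]; d=np.abs(im.astype(int)-a).max(2)
print('B region change',(d[215:290,250:310]>40).sum(),'green',(d[270:330,335:415]>40).sum(),'tray/trays',(d[105:190,195:330]>40).sum())
go([.4335,-.0142,.158],10.8)
E
```

```text
time_s: 7.15
tcp_pos: [0.436, 0.1753, 0.1731]
B region change 0 green 0 tray/trays 0
yaw 10.8 turn 0.00 units; shift x -0.0364 y 0.1852 z 0.0130 tilt [0.17 0.16]
```

```bash
H="python3 -m handwheel"; q(){ python3 chk.py 8; }
$H '[[[0,0,0,-0.0091,0.0463,0,0],[0,0,0,-0.0091,0.0463,0,0],[0,0,0,-0.0091,0.0463,0,0],[0,0,0,-0.0091,0.0463,0,0],[0,0,0,0,0,0.013,0],[0,0,0,0,0,0.011,0],[0,0,0,0,0,0,0],[0,0,0,0,0,0,0]]]' | head -2; q &&
$H '[[[0,0,0,0,0,0.002,0]]]' >/dev/null && q && 
$H '[[[0,0,0,0,0,0.002,0]]]' >/dev/null && q && 
$H '[[[0,0,0,0,0,0.002,0]]]' >/dev/null && q && 
$H '[[[0,0,0,0,0,0.002,0]]]' >/dev/null && q &&
$H '[[[0,0,0,0,0,0.002,0]]]' >/dev/null && q &&
$H '[[[0,0,0,0,0,0.001,0]]]' >/dev/null && q &&
$H '[[[0,0,0,0,0,0.001,0]]]' >/dev/null && q &&
$H '[[[0,0,0,0,0,0.001,0]]]' >/dev/null && q &&
$H '[[[0,0,0,0,0,0.001,0]]]' >/dev/null && q &&
$H '[[[0,0,0,0,0,0.001,0]]]' >/dev/null && q &&
$H '[[[0,0,0,0,0,0.001,0]]]' >/dev/null && q &&
$H '[[[0,0,0,0,0,0.001,0]]]' >/dev/null && q &&
$H '[[[0,0,0,0,0,0.001,0]]]' >/dev/null && q &&
$H '[[[0,0,0,0,0,0.001,0]]]' >/dev/null && q; python3 -c "from h import *;st()"
```

```text
time_s: 8.0
tcp_pos: [0.4325, -0.0143, 0.145]
z 0.1450 Fz 0.1
z 0.1439 Fz -0.3
z 0.1418 Fz 0.4
z 0.1397 Fz 2.4
z 0.1380 Fz 3.6
z 0.1359 Fz 4.3
z 0.1348 Fz 2.7
z 0.1338 Fz 3.1
z 0.1327 Fz 3.6
z 0.1317 Fz 3.6
z 0.1306 Fz 4.2
z 0.1296 Fz 3.3
z 0.1286 Fz 3.3
z 0.1276 Fz 2.2
z 0.1266 Fz 3.3
9.4 [ 0.4328 -0.0149  0.1266] F [-1.1  2.8  3.3] w 0.0007 1.5869638264814512
```

```bash
H="python3 -m handwheel"; q(){ python3 chk.py 8; }
$H '[[[0,0,0,0,0,0.001,0]]]' >/dev/null; q && 
$H '[[[0,0,0,0,0,0.001,0]]]' >/dev/null && q && 
$H '[[[0,0,0,0,0,0.001,0]]]' >/dev/null && q && 
$H '[[[0,0,0,0,0,0.001,0]]]' >/dev/null && q &&
$H '[[[0,0,0,0,0,0.001,0]]]' >/dev/null && q &&
$H '[[[0,0,0,0,0,0.001,0]]]' >/dev/null && q &&
$H '[[[0,0,0,0,0,0.001,0]]]' >/dev/null && q &&
$H '[[[0,0,0,0,0,0.001,0]]]' >/dev/null && q &&
$H '[[[0,0,0,0,0,0.001,0]]]' >/dev/null && q &&
$H '[[[0,0,0,0,0,0.001,0]]]' >/dev/null && q &&
$H '[[[0,0,0,0,0,0.001,0]]]' >/dev/null && q &&
$H '[[[0,0,0,0,0,0.001,0]]]' >/dev/null && q &&
$H '[[[0,0,0,0,0,0.001,0]]]' >/dev/null && q &&
$H '[[[0,0,0,0,0,0.001,0]]]' >/dev/null && q &&
$H '[[[0,0,0,0,0,0.001,0]]]' >/dev/null && q &&
$H '[[[0,0,0,0,0,0.001,0]]]' >/dev/null && q &&
$H '[[[0,0,0,0,0,0.001,0]]]' >/dev/null && q; python3 -c "from h import *;st()"
```

```text
z 0.1256 Fz 3.4
z 0.1246 Fz 3.6
z 0.1236 Fz 3.5
z 0.1226 Fz 2.7
z 0.1216 Fz 3.4
z 0.1206 Fz 4.6
z 0.1196 Fz 3.8
z 0.1186 Fz 2.8
z 0.1176 Fz 2.9
z 0.1166 Fz 3.2
z 0.1156 Fz 3.0
z 0.1146 Fz 2.6
z 0.1136 Fz 2.8
z 0.1126 Fz 3.0
z 0.1116 Fz 3.8
z 0.1106 Fz 4.8
z 0.1104 Fz 14.5
11.1 [ 0.433  -0.0147  0.1104] F [-6.3  5.  14.5] w 0.0007 7.453639574814588
```

B also glides home, with the firm stop at the same height, so it is sound too. Next I fetch a stopper: lift, open and look at the near stopper.

```bash
H="python3 -m handwheel"
$H '[[[0,0,0,0,0,-0.03,0],[0,0,0,0,0,-0.03,0],[0,0,0,0,0,0,0.05]]]' | head -2
$H '[[[0,0,0,0.0079,-0.0418,0,0.06],[0,0,0,0.0079,-0.0418,0,0.06],[0,0,0,0.0079,-0.0418,0,0.06],[0,0,0,0.0079,-0.0418,0,0.06],[0,0,0,0.0079,-0.0418,0,0.06],[0,0,0,0.0079,-0.0418,0,0.06],[0,0,0,0.0079,-0.0418,0,0.06],[0,0,0,0.0079,-0.0418,0,0.06],[0,0,0,0.0079,-0.0418,0,0.06],[0,0,0,0,0,0,0.06],[0,0,0,0,0,0,0.06]]]'|head -2
python3 - <<'E'
from h import *
s,im=snap('wrist','w5.png'); st(); snap('top','t2.png'); snap('scene','s5.png')
print(proj(cal('wrist',s),s['tcp_pos']))
E
```

```text
time_s: 11.4
tcp_pos: [0.435, -0.0148, 0.1728]
time_s: 12.5
tcp_pos: [0.431, 0.3676, 0.1677]
12.55 [0.4312 0.3668 0.1682] F [-0.6 -1.   0.3] w 0.0596 0.0
[278.20820762 246.83020335]
```

View pics/w5.png

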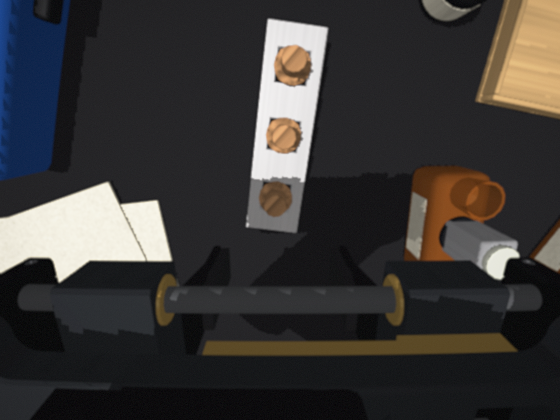

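The wrist view shows three stoppers in the rack, the near one shaded at (276,198) and the others at (284,135) and (292,67). The open fingers are at (215,270) and (350,270), and dispenser A is at the right.

```bash
python3 - <<'E'
from h import *
s=r.sense(); c=cal('wrist',s); im=cv2.imread('pics/w5.png'); h=cv2.cvtColor(im,cv2.COLOR_BGR2HSV)
m=cv2.inRange(h,(3,70,30),(22,255,255)); mm=np.zeros_like(m); mm[30:235,245:330]=m[30:235,245:330]
n,l,S,ce=cv2.connectedComponentsWithStats(mm)
for i in range(1,n):
    if S[i,4]>150:
        x,y,w,hh,a=S[i]; print(S[i],ce[i].round(1),'cen@.055',onz(c,*ce[i],.055)[:2].round(4),'flange',onz(c,x+w/2,y+hh-w/2,.048)[:2].round(4), 'exp w px',297*.036/(.957*(.184+.168-.048)+.023))
# rack plate outline
g=im.min(2); p=cv2.inRange(h,(0,0,60),(180,60,255)); p[:10]=0; q=np.zeros_like(p); q[15:236,240:335]=p[15:236,240:335]; q|=mm
n,l,S,ce=cv2.connectedComponentsWithStats(q); i=1+np.argmax(S[1:,4]); pts=np.argwhere(l==i)[:,::-1]
P=np.array([onz(c,*t,.042)[:2] for t in pts.astype(float)],np.float32); print('rack',S[i],cv2.minAreaRect(P))
t=cv2.imread('pics/top0.png'); 
E
```

```text
[ 274   45   37   41 1180] [292.   65.1] cen@.055 [0.563  0.3787] flange [0.5622 0.3778] exp w px 34.05876506714915
[266 118  35  35 990] [283.  134.9] cen@.055 [0.4999 0.3749] flange [0.4992 0.3742] exp w px 34.05876506714915
[259 182  33  35 879] [275.1 198. ] cen@.055 [0.4363 0.3709] flange [0.432  0.3698] exp w px 34.05876506714915
rack [  245    18    84   216 12185] ((0.4994896352291107, 0.3746669590473175), (0.2078600525856018, 0.05910573899745941), 3.3438093662261963)
```

```bash
python3 -c "
from h import *
go([.435,.3706,.06],10.8)"
```

```text
yaw 10.8 turn -0.01 units; shift x 0.0040 y -0.0035 z 0.1091 tilt [-0.06 -0.08]
```

```bash
H="python3 -m handwheel"
$H '[[[0,0,0,0.004,-0.0035,0.029,0.06],[0,0,0,0,0,0.03,0.06],[0,0,0,0,0,0.03,0.06],[0,0,0,0,0,0.02,0.06],[0,0,0,0,0,0,0.06]]]' | head -4
python3 chk.py 3 && $H '[[[0,0,0,0,0,0.008,0.06],[0,0,0,0,0,0.007,0.06]]]' >/dev/null && python3 chk.py 3 &&  $H '[[[0,0,0,0,0,0.003,0.06],[0,0,0,0,0,0.003,0.06]]]' >/dev/null && python3 chk.py 3 &&  $H '[[[0,0,0,0,0,0.003,0.06]]]' >/dev/null && python3 chk.py 3
python3 -c "
from h import *
st();s2,i2=snap('scene','s6.png');print(proj(cal('scene'),s2['tcp_pos']));s,im=snap('wrist','w6.png')
a=cv2.resize(im[130:330,190:370],(400,444));b=cv2.resize(i2[250:350,330:430],(390,390)); o=np.zeros((444,800,3),np.uint8); o[:,:400]=a;o[:390,405:795]=b
cv2.imwrite('pics/m6.png',o[:,:,::-1])"
```

```text
time_s: 13.15
tcp_pos: [0.4338, 0.3688, 0.0579]
ee_rot: [[0.983, 0.186, -0.004], [0.186, -0.983, -0.006], [-0.005, 0.005, -1.0]]
wrist_force: [0.4, -0.6, -1.0]
z 0.0579 Fz -1.0
z 0.0468 Fz 0.3
z 0.0401 Fz -0.4
z 0.0369 Fz -0.1
13.65 [0.4354 0.3724 0.0369] F [ 0.2 -0.5 -0.1] w 0.06 0.0
[405.85457924 289.56194433]
```

View pics/m6.png

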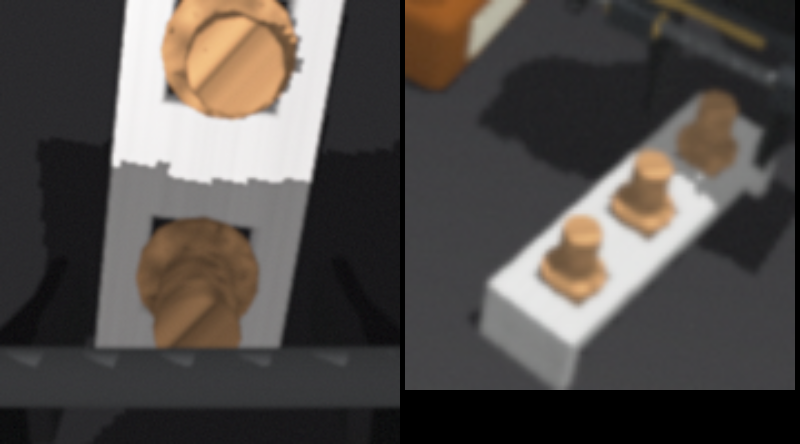

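```bash
H="python3 -m handwheel"
$H '[[[0,0,0,0,0,0.004,0.06],[0,0,0,0,0,0.003,0.06],[0,0,0,0,0,0,0.06]]]' >/dev/null; python3 chk.py 3 && $H '[[[0,0,0,0,0,0,0],[0,0,0,0,0,0,0],[0,0,0,0,0,0,0],[0,0,0,0,0,0,0],[0,0,0,0,0,0,0],[0,0,0,0,0,0,0]]]'
```

```text
z 0.0291 Fz 0.3
time_s: 14.65
tcp_pos: [0.4352, 0.3722, 0.0297]
ee_rot: [[0.982, 0.188, 0.0], [0.188, -0.982, 0.0], [0.0, -0.0, -1.0]]
wrist_force: [-0.6, 0.8, -0.1]
gripper_width: 0.243
gripper_force: 30.0
```

Grip width is 21 mm and matches the stopper. I lift and carry it to a viewing pose over dispenser A.

```bash
H="python3 -m handwheel"
$H '[[[0,0,0,0,0,-0.015,0],[0,0,0,0,0,-0.03,0],[0,0,0,0,0,-0.045,0],[0,0,0,0,0,-0.045,0],[0,0,0,-0.0077,0.0389,0,0],[0,0,0,-0.0077,0.0389,0,0],[0,0,0,-0.0077,0.0389,0,0],[0,0,0,-0.0077,0.0389,0,0],[0,0,0,-0.0077,0.0389,0,0],[0,0,0,0,0,0,0],[0,0,0,0,0,0,0]]]' | grep -v rot
python3 -c "
from h import *
s,im=snap('wrist','w7.png'); _,t=snap('top','t3.png'); st()
a=cv2.resize(im[110:310,180:380],(440,440)); b=cv2.resize(t[205:290,170:210],(207,440)); o=np.hstack([a,b])
cv2.imwrite('pics/m7.png',o[:,:,::-1])"
```

```text
time_s: 15.75
tcp_pos: [0.434, 0.1731, 0.1649]
wrist_force: [-0.3, 0.7, -0.2]
gripper_width: 0.243
gripper_force: 30.0
15.85 [0.4342 0.1744 0.1648] F [-0.2  0.4 -0.2] w 0.0212 30.000065099447966
```

View pics/m7.png

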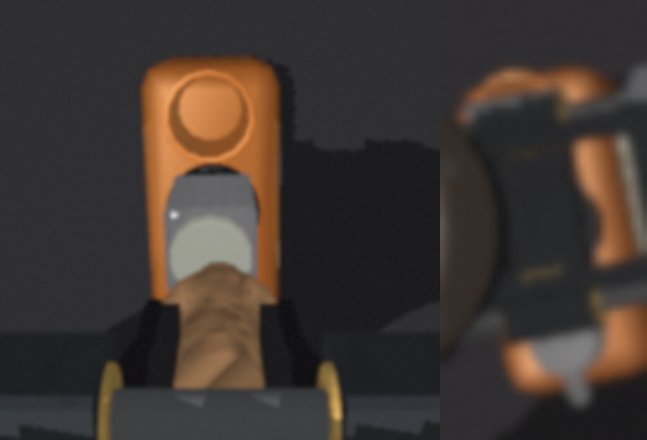

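```bash
python3 - <<'E'
from h import *
s=r.sense(); c=cal('wrist',s); N=onz(c,275.7,161.8,.097); print('neck',N)
R=np.array(s['ee_rot']); T=s['tcp_pos']
def tp(x,y,z): return ((proj(c,T+R@np.array([x,y,z]))-[180,110])*2.2).round(0)
for xo in (-.004,0,.004):
    print(xo,'flange under front',tp(xo+.018,0,-.0123),'sides',tp(xo,-.018,-.0123),tp(xo,.018,-.0123),'flange top front',tp(xo+.018,0,-.0183),'tip front',tp(xo+.009,0,.0157),'griptop',tp(xo+.011,0,-.05))
y=np.radians(10.8); print('off from mid',N[:2]-.045*np.array([np.cos(y),np.sin(y)]))
E
```

```text
neck [0.48125421 0.18590653 0.097     ]
-0.004 flange under front [216. 272.] sides [154. 331.] [278. 331.] flange top front [216. 280.] tip front [216. 268.] griptop [215. 360.]
0 flange under front [216. 259.] sides [153. 318.] [279. 318.] flange top front [216. 266.] tip front [216. 256.] griptop [215. 344.]
0.004 flange under front [216. 245.] sides [153. 305.] [279. 305.] flange top front [216. 252.] tip front [216. 244.] griptop [215. 328.]
off from mid [0.43705128 0.17747437]
```

Neck A's rim centre is at wrist pixel (275.7,161.8), which gives (0.481,0.186); the ring is 41 px wide as expected. The held stopper is upright and centred. I move above the neck and look again from close.

```bash
python3 -c "
from h import *
go([.4803,.1855,.118],10.8)"
```

```text
yaw 10.9 turn 0.01 units; shift x 0.0474 y -0.0022 z 0.0468 tilt [0.03 0.03]
```

```bash
H="python3 -m handwheel"
$H '[[[0,0,0,0.0237,-0.001,0,0],[0,0,0,0.0237,-0.001,0,0],[0,0,0,0,0,0.02,0],[0,0,0,0,0,0.02,0],[0,0,0,0,0,0.007,0],[0,0,0,0,0,0,0],[0,0,0,0,0,0,0]]]' | grep -v rot
python3 -c "
from h import *
s,im=snap('wrist','w8.png'); q,t=snap('scene','s8.png'); st()
a=cv2.resize(im[180:320,200:360],(480,420)); b=cv2.resize(t[190:270,300:360],(315,420)); o=np.hstack([a,b])
cv2.imwrite('pics/m8.png',o[:,:,::-1])"
```

```text
time_s: 16.55
tcp_pos: [0.4806, 0.1855, 0.1183]
wrist_force: [-0.0, -0.0, 0.4]
gripper_width: 0.242
gripper_force: 30.0
16.65 [0.4807 0.1854 0.1187] F [ 0.   0.8 -0.3] w 0.0212 30.000081625767052
```

View pics/m8.png

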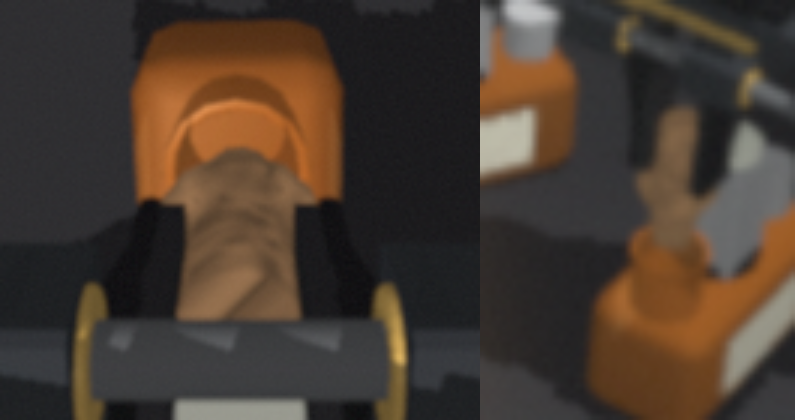

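```bash
python3 - <<'E'
from h import *
s=r.sense(); c=cal('wrist',s); F=onz(c,200+238/3,180+98/3,.097)
y=np.radians(10.9); X=np.array([np.cos(y),np.sin(y)]); print('neck',F[:2]-.0182*X, 'rel tcp', (F[:2]-.0182*X-s['tcp_pos'][:2])@X, (F[:2]-s['tcp_pos'][:2])@np.array([X[1],-X[0]]))
E
```

```text
neck [0.48012911 0.18458162] rel tcp -0.000748094029166357 0.0007288451248946571
```

Stopper tip and neck mouth line up within 1 mm (crop x 240 against 238; the scene inset agrees). I insert.

```bash
H="python3 -m handwheel"; q(){ python3 chk.py 6; }
$H '[[[0,0,0,0,0,0.005,0],[0,0,0,0,0,0.005,0]]]' >/dev/null; q && 
$H '[[[0,0,0,0,0,0.004,0],[0,0,0,0,0,0.004,0]]]' >/dev/null && q && 
$H '[[[0,0,0,0,0,0.004,0],[0,0,0,0,0,0.003,0]]]' >/dev/null && q && 
$H '[[[0,0,0,0,0,0.003,0],[0,0,0,0,0,0.002,0]]]' >/dev/null && q && 
$H '[[[0,0,0,0,0,0.001,0]]]' >/dev/null && q && 
$H '[[[0,0,0,0,0,0.001,0]]]' >/dev/null && q && 
$H '[[[0,0,0,0,0,0.001,0]]]' >/dev/null && q && 
$H '[[[0,0,0,0,0,0.001,0]]]' >/dev/null && q ; python3 -c "from h import *;st()"
```

```text
z 0.1080 Fz -0.5
z 0.0992 Fz -0.7
z 0.0922 Fz -0.4
z 0.0873 Fz -0.7
z 0.0864 Fz 0.5
z 0.0856 Fz -1.2
z 0.0847 Fz -0.5
z 0.0846 Fz 9.1
17.85 [0.4803 0.1848 0.0846] F [-3.7 -0.1  9.1] w 0.0213 30.00007841270417
```

The stopper is seated: firm contact at the expected TCP height of 0.0846. I release, lift, and move over A's housing to grip it.

```bash
H="python3 -m handwheel"
$H '[[[0,0,0,0,0,-0.0005,0.06],[0,0,0,0,0,0,0.06],[0,0,0,0,0,0,0.06],[0,0,0,0,0,0,0.06],[0,0,0,0,0,-0.01,0.06],[0,0,0,0,0,-0.025,0.06],[0,0,0,0,0,-0.025,0.06],[0,0,0,-0.022,0,0,0.06],[0,0,0,-0.023,0,0,0.06],[0,0,0,0,0,0,0.06],[0,0,0,0,0,0,0.06]]]' | grep -v rot
python3 - <<'E'
from h import *
s,im=snap('wrist','w9.png'); go([.4357,.1762,.057],10.8)
h=cv2.cvtColor(im,cv2.COLOR_RGB2HSV); a=im[120:300,200:360]; _,t=snap('scene','s9.png'); b=cv2.resize(t[180:270,300:380],(320,360))
cv2.imwrite('pics/m9.png',np.hstack([cv2.resize(a,(320,360)),b])[:,:,::-1])
E
```

```text
time_s: 18.95
tcp_pos: [0.4362, 0.1765, 0.1451]
wrist_force: [-0.1, 1.7, -0.3]
gripper_width: 0.69
gripper_force: 0.0
yaw 10.9 turn 0.01 units; shift x -0.0010 y 0.0003 z 0.0879 tilt [0.09 0.05]
```

View pics/m9.png

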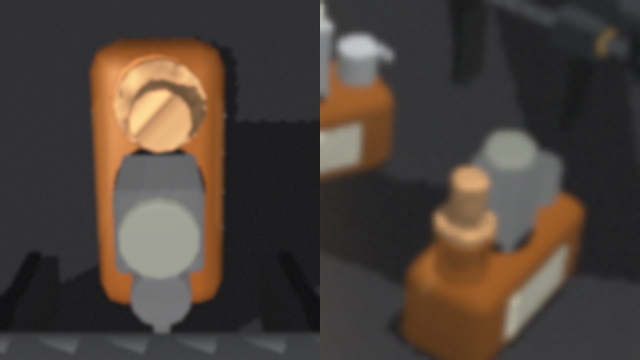

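The stopper stands upright in A's neck at crop (158,110), its flange on the rim, and the housing is centred under the gripper. I descend and grip.

```bash
H="python3 -m handwheel"
$H '[[[0,0,0,0,0,0.025,0.06],[0,0,0,0,0,0.025,0.06],[0,0,0,0,0,0.02,0.06],[0,0,0,0,0,0,0.06]]]' >/dev/null; python3 chk.py 3 && $H '[[[0,0,0,0,0,0.01,0.06],[0,0,0,0,0,0.008,0.06],[0,0,0,0,0,0,0.06]]]' >/dev/null && python3 chk.py 3 && $H '[[[0,0,0,0,0,0,0.02],[0,0,0,0,0,0,0.02],[0,0,0,0,0,0,0.02],[0,0,0,0,0,0,0.02],[0,0,0,0,0,0,0.02]]]' | grep -v rot && $H '[[[0,0,0,0,0,-0.01,0.02],[0,0,0,0,0,-0.02,0.02],[0,0,0,0,0,-0.03,0.02],[0,0,0,0,0,0,0.02]]]' | grep -v rot; python3 - <<'E'
from h import *
# carrier from top0: refined
im=cv2.imread('pics/top0.png'); c=cal('top'); h=cv2.cvtColor(im,cv2.COLOR_BGR2HSV); m=cv2.inRange(h,(10,60,60),(35,255,255))
q=np.zeros_like(m); q[100:195,190:335]=m[100:195,190:335]
P=np.array([onz(c,*t[::-1].astype(float),.03)[:2] for t in np.argwhere(q)],np.float32); print(cv2.minAreaRect(P)); go([.662,.115,.14],2)
E
```

```text
z 0.0716 Fz 0.8
z 0.0556 Fz 0.4
time_s: 20.25
tcp_pos: [0.4361, 0.1766, 0.0565]
wrist_force: [-0.7, 1.0, 1.0]
gripper_width: 0.39
gripper_force: 29.8
time_s: 20.65
tcp_pos: [0.4379, 0.1777, 0.1194]
wrist_force: [1.4, 1.3, -6.1]
gripper_width: 0.391
gripper_force: 29.8
((0.674064576625824, 0.03387507051229477), (0.19999738037586212, 0.3088311553001404), 1.9456554651260376)
yaw 10.9 turn 1.48 units; shift x 0.2217 y 0.0705 z -0.0206 tilt [0.36 0.26]
```

A is lifted, with 34 mm between the pads and about 5 N of weight. I carry it over the wooden tray, short of the final height, and look.

```bash
H="python3 -m handwheel"
python3 -c "
from h import *
go([.664,.089,.12],2)"
$H '[[[0,0,0.74,0,0,0,0.02],[0,0,0.74,0,0,0,0.02],[0,0,0,0.037,0.0161,0,0.02],[0,0,0,0.037,0.0161,0,0.02],[0,0,0,0.037,0.0161,0,0.02],[0,0,0,0.037,0.0161,0,0.02],[0,0,0,0.037,0.0161,0,0.02],[0,0,0,0.037,0.0161,0,0.02],[0,0,0,0,0,0,0.02],[0,0,0,0,0,0,0.02]]]' | grep -v rot
python3 -c "
from h import *
s,im=snap('wrist','w10.png'); snap('scene','s10.png'); snap('top','t10.png'); go([.664,.089,.12],2)"
```

```text
yaw 10.9 turn 1.48 units; shift x 0.2228 y 0.0966 z -0.0006 tilt [0.36 0.26]
time_s: 21.65
tcp_pos: [0.6595, 0.0863, 0.1126]
wrist_force: [-0.5, 0.5, -5.6]
gripper_width: 0.385
gripper_force: 30.0
yaw 2.0 turn -0.00 units; shift x 0.0047 y -0.0013 z -0.0051 tilt [-0.17 -0.03]
```

View pics/w10.png

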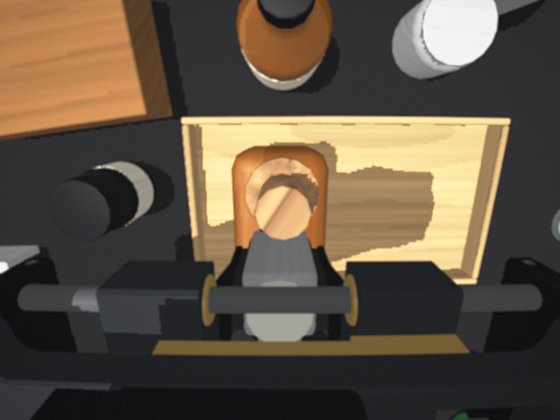

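The wrist view shows A upright and held above the tray, its front end at (280,150). The tray's far wall runs from (182,118) to (509,120), and its near right corner is at (475,283).

```bash
python3 - <<'E'
from h import *
s=r.sense(); c=cal('wrist',s)
a=onz(c,182,118,.03)[:2]; b=onz(c,509,120,.03)[:2]; d=onz(c,475,283,.03)[:2]
print(a,b,d,'len',np.linalg.norm(a-b),'yaw',np.degrees(np.arctan2(-(b-a)[0],(a-b)[1]))); X=np.array([np.cos(np.radians(2)),np.sin(np.radians(2))])
print('centre',(a+b)/2-.0825*X, 'near d', (b-d)@X)
f=onz(c,280,147,s['tcp_pos'][2]-.057+.065)[:2]; print('unit front edge rel tcp',(f-s['tcp_pos'][:2])@X)
E
```

```text
[0.74072902 0.17417323] [ 0.75073723 -0.11420226] [ 0.58814562 -0.11998995] len 0.2885491082015432 yaw -1.9876799173045483
centre [0.66328338 0.02710627] near d 0.1626945556256902
unit front edge rel tcp 0.06642118828583013
```

```bash
H="python3 -m handwheel"; q(){ python3 chk.py 2.5; }
$H '[[[0,0,0,0.0015,-0.0015,0.02,0.02],[0,0,0,0,0,0.02,0.02],[0,0,0,0,0,0.006,0.02],[0,0,0,0,0,0,0.02]]]' >/dev/null; q && $H '[[[0,0,0,0,0,0.0015,0.02],[0,0,0,0,0,0,0.02]]]' >/dev/null && q && $H '[[[0,0,0,0,0,0.0015,0.02],[0,0,0,0,0,0,0.02]]]' >/dev/null && q && $H '[[[0,0,0,0,0,0.0015,0.02],[0,0,0,0,0,0,0.02]]]' >/dev/null && q && $H '[[[0,0,0,0,0,0.001,0.02],[0,0,0,0,0,0,0.02]]]' >/dev/null && q ; python3 -c "from h import *;st()"
```

```text
z 0.0692 Fz -6.0
z 0.0700 Fz -5.6
z 0.0676 Fz -5.7
z 0.0655 Fz -5.5
z 0.0645 Fz -5.7
23.0 [0.6624 0.0888 0.0645] F [-0.2 -0.6 -5.7] w 0.0337 29.999337738845497
```

```bash
H="python3 -m handwheel"; q(){ python3 chk.py -1.5; }
$H '[[[0,0,0,0,0,0.001,0.02],[0,0,0,0,0,0,0.02]]]' >/dev/null; q && $H '[[[0,0,0,0,0,0.001,0.02],[0,0,0,0,0,0,0.02]]]' >/dev/null && q && $H '[[[0,0,0,0,0,0.001,0.02],[0,0,0,0,0,0,0.02]]]' >/dev/null && q && $H '[[[0,0,0,0,0,0.001,0.02],[0,0,0,0,0,0,0.02]]]' >/dev/null && q && $H '[[[0,0,0,0,0,0.001,0.02],[0,0,0,0,0,0,0.02]]]' >/dev/null && q; python3 -c "from h import *;st()"
```

```text
z 0.0635 Fz -5.7
z 0.0630 Fz -4.5
z 0.0629 Fz 2.0
23.6 [0.6626 0.0889 0.0629] F [-4.1 -0.3  2. ] w 0.034 29.999399101361632
```

A is on the tray floor. I release, retreat up and check the placement and dispenser B from above.

```bash
H="python3 -m handwheel"
$H '[[[0,0,0,0,0,0,0.06],[0,0,0,0,0,0,0.06],[0,0,0,0,0,0,0.06],[0,0,0,0,0,0,0.06],[0,0,0,0,0,-0.02,0.06],[0,0,0,0,0,-0.04,0.06],[0,0,0,0,0,-0.04,0.06],[0,0,0,-0.035,-0.035,0,0.06],[0,0,0,-0.035,-0.035,0,0.06],[0,0,0,-0.035,-0.035,0,0.06],[0,0,0,-0.035,-0.035,0,0.06],[0,0,0,0,0,0,0.06]]]' | grep -v rot
python3 - <<'E'
from h import *
s,t=snap('top','t11.png'); st()
a=cv2.imread('pics/top0.png').astype(int)[:,:,::-1]; d=np.abs(t.astype(int)-a).max(2)
print('B change',(d[215:290,250:310]>40).sum()); go([.4995,.3745,.165],-18.1)
cv2.imwrite('pics/m11.png',cv2.resize(t[100:300,80:330],(750,600),interpolation=cv2.INTER_CUBIC)[:,:,::-1])
E
```

```text
time_s: 24.8
tcp_pos: [0.5145, 0.2272, 0.1623]
wrist_force: [0.1, 0.4, -0.3]
gripper_width: 0.687
gripper_force: 0.0
24.85 [0.5163 0.226  0.1624] F [0.6 0.  0.4] w 0.0597 0.0
B change 20
yaw 2.2 turn 3.39 units; shift x -0.0621 y -0.1359 z -0.0026 tilt [0.06 0.05]
```

View pics/m11.png

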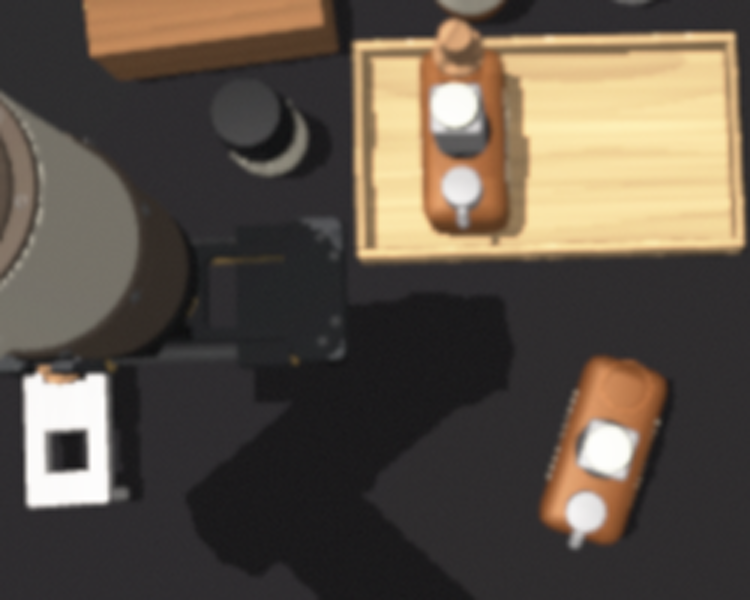

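A stands upright and stoppered in the tray (crop (465,140)), and B is unmoved at (605,450). I've used all 14 viewings, so from here I check by numbers only. Next is the middle stopper.

```bash
H="python3 -m handwheel"
$H '[[[0,0,1.13,0,0,0,0.06],[0,0,1.13,0,0,0,0.06],[0,0,1.13,0,0,0,0.06],[0,0,0,-0.0207,-0.0453,0,0.06],[0,0,0,-0.0207,-0.0453,0,0.06],[0,0,0,-0.0207,-0.0453,0,0.06],[0,0,0,0,0,0,0.06],[0,0,0,0,0,0,0.06]]]' | grep -v rot
python3 - <<'E'
from h import *
s,im=snap('wrist','w12.png'); c=cal('wrist',s); h=cv2.cvtColor(im,cv2.COLOR_RGB2HSV)
m=cv2.inRange(h,(3,70,30),(22,255,255)); mm=np.zeros_like(m); mm[60:262,235:400]=m[60:262,235:400]
n,l,S,ce=cv2.connectedComponentsWithStats(mm); print('exp px of middle flange',proj(c,[.4995,.3745,.048]))
for i in range(1,n):
    if S[i,4]>150: x,y,w,hh,a=S[i]; print(S[i],ce[i].round(1),onz(c,*ce[i],.055)[:2].round(4))
go([.4995,.3745,.05],-18.1)
E
```

```text
time_s: 25.65
tcp_pos: [0.5023, 0.3729, 0.1608]
wrist_force: [-0.3, -0.5, 0.0]
gripper_width: 0.692
gripper_force: 0.0
exp px of middle flange [277.81089312 206.72961872]
[240 136  31  31 429] [258.1 152.3] [0.5589 0.3746]
[261 191  33  35 890] [277.  207.4] [0.5009 0.3748]
yaw -18.4 turn -0.06 units; shift x -0.0035 y -0.0016 z 0.1111 tilt [-0.03 -0.05]
```

```bash
H="python3 -m handwheel"; q(){ python3 chk.py 3; }
$H '[[[0,0,0,-0.003,-0.0016,0.03,0.06],[0,0,0,0,0,0.04,0.06],[0,0,0,0,0,0.035,0.06],[0,0,0,0,0,0,0.06]]]' >/dev/null; q && $H '[[[0,0,0,0,0,0.01,0.06],[0,0,0,0,0,0.006,0.06],[0,0,0,0,0,0,0.06]]]' >/dev/null && q && $H '[[[0,0,0,0,0,0.005,0.06],[0,0,0,0,0,0.005,0.06],[0,0,0,0,0,0,0.06]]]' >/dev/null && q && $H '[[[0,0,0,0,0,0,0],[0,0,0,0,0,0,0],[0,0,0,0,0,0,0],[0,0,0,0,0,0,0],[0,0,0,0,0,0,0],[0,0,0,0,0,0,0]]]' | grep -v rot
```

```text
z 0.0517 Fz -0.4
z 0.0414 Fz 0.4
z 0.0302 Fz 0.4
time_s: 27.3
tcp_pos: [0.4995, 0.3751, 0.0307]
wrist_force: [-0.2, 0.2, 0.5]
gripper_width: 0.246
gripper_force: 30.0
```

```bash
H="python3 -m handwheel"
$H '[[[0,0,0,0,0,-0.015,0],[0,0,0,0,0,-0.03,0],[0,0,0,0,0,-0.045,0],[0,0,0,0,0,-0.045,0],[0,0,0,0,0,0,0]]]' | grep -v rot
$H '[[[0,0,0,0.0067,0.0431,0,0],[0,0,0,0.0067,0.0431,0,0],[0,0,0,0.0067,0.0431,0,0],[0,0,0,0.0067,0.0431,0,0],[0,0,0,0.0067,0.0431,0,0],[0,0,0,0.0067,0.0431,0,0],[0,0,0,0.0067,0.0431,0,0],[0,0,0,0.0067,0.0431,0,0],[0,0,0,0.0067,0.0431,0,0],[0,0,0,0,0,0,0],[0,0,0,0,0,0,0]]]' | grep -v rot
python3 - <<'E'
from h import *
s,im=snap('wrist','w13.png'); c=cal('wrist',s); st()
h=cv2.cvtColor(im,cv2.COLOR_RGB2HSV); m=cv2.inRange(h,(3,120,60),(18,255,255)); m[245:]=0
n,l,S,ce=cv2.connectedComponentsWithStats(m); 
for i in range(1,n):
    if S[i,4]>400: print(S[i],ce[i])
print('exp neck px',proj(c,[.4803,-.0265,.097]))
g=cv2.GaussianBlur(cv2.cvtColor(im,cv2.COLOR_RGB2GRAY),(3,3),0)
u,v=proj(c,[.4803,-.0265,.097]).astype(int)
sub=g[v-40:v+40,u-45:u+45]; C=cv2.HoughCircles(cv2.resize(sub,None,fx=3,fy=3,interpolation=cv2.INTER_CUBIC),cv2.HOUGH_GRADIENT,1,15,param1=60,param2=18,minRadius=50,maxRadius=70)
if C is not None:
    for x,y,rr in C[0][:5]: U,V=x/3+u-45,y/3+v-40; print('circle',U,V,rr/3,onz(c,U,V,.097))
E
```

```text
time_s: 27.8
tcp_pos: [0.5029, 0.378, 0.1737]
wrist_force: [0.3, 0.2, -0.1]
gripper_width: 0.248
gripper_force: 30.0
time_s: 28.9
tcp_pos: [0.4339, -0.013, 0.1655]
wrist_force: [1.1, 0.7, -0.3]
gripper_width: 0.248
gripper_force: 30.0
28.95 [ 0.4343 -0.0122  0.1656] F [ 0.7  0.7 -0.4] w 0.0214 30.00008408445865
[  77    0   86   89 3715] [123.15935397  48.69959623]
[ 247  137   64  108 4203] [279.09183916 176.16488223]
exp neck px [276.05090352 162.37690432]
circle 278.5 164.5 18.300001 [ 0.47794263 -0.0278946   0.097     ]
circle 282.8333320617676 167.16666793823242 22.766668 [ 0.47462995 -0.03066767  0.097     ]
```

```bash
python3 - <<'E'
from h import *
s=r.sense(); c=cal('wrist',s)
for f,u,v in (('w7',276,162),('w13',278,163)):
    im=cv2.imread(f'pics/{f}.png'); g=cv2.GaussianBlur(cv2.cvtColor(im,cv2.COLOR_BGR2GRAY),(3,3),0)
    sub=cv2.resize(g[v-40:v+40,u-45:u+45],None,fx=3,fy=3,interpolation=cv2.INTER_CUBIC)
    for p in (18,14):
        C=cv2.HoughCircles(sub,cv2.HOUGH_GRADIENT,1,10,param1=60,param2=p,minRadius=55,maxRadius=68)
        if C is not None: print(f,[(round(x/3+u-45,1),round(y/3+v-40,1),round(q/3,1)) for x,y,q in C[0][:4]])
    h=cv2.cvtColor(im,cv2.COLOR_BGR2HSV); m=cv2.inRange(h,(3,120,60),(18,255,255))
    E=[]
    for y in range(150,235,6):
        x=[k for k in range(225,335) if m[y,k]]; E.append((y,x[0],x[-1],(x[0]+x[-1])/2))
    print(f,E[::3])
go([.479,-.028,.119])
E
```

```text
w7 [(np.float32(274.5), np.float32(162.8), np.float32(18.6)), (np.float32(278.2), np.float32(162.2), np.float32(21.0))]
w7 [(np.float32(274.5), np.float32(162.8), np.float32(18.6)), (np.float32(277.8), np.float32(162.8), np.float32(20.6)), (np.float32(271.2), np.float32(162.2), np.float32(21.4))]
w7 [(150, 244, 306, 275.0), (168, 245, 306, 275.5), (186, 246, 306, 276.0), (204, 247, 306, 276.5), (222, 248, 306, 277.0)]
w13 [(np.float32(279.8), np.float32(165.5), np.float32(19.5)), (np.float32(276.5), np.float32(165.2), np.float32(22.1))]
w13 [(np.float32(279.8), np.float32(165.5), np.float32(19.5)), (np.float32(276.5), np.float32(165.2), np.float32(22.1)), (np.float32(280.5), np.float32(162.2), np.float32(21.3))]
w13 [(150, 248, 310, 279.0), (168, 248, 310, 279.0), (186, 249, 309, 279.0), (204, 250, 309, 279.5), (222, 250, 309, 279.5)]
yaw -18.4 turn 0.00 units; shift x 0.0474 y 0.0009 z 0.0466 tilt [0.02 0.01]
```

```bash
H="python3 -m handwheel"
$H '[[[0,0,0,0.023,0.0009,0,0],[0,0,0,0.023,0.0009,0,0],[0,0,0,0,0,0.02,0],[0,0,0,0,0,0.02,0],[0,0,0,0,0,0.006,0],[0,0,0,0,0,0,0],[0,0,0,0,0,0,0]]]' | grep -v rot
python3 - <<'E'
from h import *
s,im=snap('wrist','w14.png'); st()
for f in ('w8','w14'):
    g=cv2.imread(f'pics/{f}.png'); 
    for u in (274,279,284): print(f,u,g[200:226,u,2])
    h=cv2.cvtColor(g,cv2.COLOR_BGR2HSV)
    for v in (222,228,234,240): print(v,g[v,248:312:2,2])
E
```

```text
time_s: 29.65
tcp_pos: [0.4781, -0.0277, 0.1203]
wrist_force: [-0.4, -0.4, -0.2]
gripper_width: 0.244
gripper_force: 30.0
29.7 [ 0.4783 -0.0277  0.1206] F [-0.7 -0.  -0.8] w 0.021 29.999988726340234
w8 274 [122 130 139 145 142 132 118 114 114 116 117 118 122 151 192 207 195 181
 179 181 181 179 180 178 179 178]
w8 279 [124 132 139 142 135 117 109 111 113 113 113 117 135 172 200 197 184 179
 178 178 178 177 178 178 177 176]
w8 284 [124 131 140 146 144 133 119 111 111 113 114 114 119 137 172 193 189 180
 176 174 174 174 175 173 174 174]
222 [169 166 174 182 187 167 204 169 176 182 182 182 182 180 178 177 177 175
 175 175 173 171 172 167 167 147 153 163 156 146 139 137]
228 [169 165 172 175 185 197 139 118 156 181 182 179 179 175 165 162 158 161
 171 172 172 169 169 143 130 165 176 158 154 147 138 139]
234 [167 165 170 180 194 154 120 122 123 121 120 101  91  97 104 105 104 105
 109 106  98 102 112 122 130 137 178 168 151 145 136 139]
240 [167 164 168 179 189 146 124 136 133 127 118 119 118 113 111 108 107 109
 109 105 103 108 120 133 134 120 141 161 154 145 137 137]
w14 274 [125 134 14
[... 165 characters left out ...]
214 204 206
 207 206 205 204 204 204 203 202]
w14 284 [126 134 143 150 148 138 124 119 121 121 124 125 132 160 198 215 208 199
 199 201 201 200 198 197 198 198]
222 [182 185 200 214 223 195 233 191 203 216 215 214 211 209 207 205 203 201
 198 198 195 191 191 177 185 163 167 179 168 157 148 147]
228 [181 185 199 210 219 226 155 134 174 215 213 211 209 195 185 167 152 169
 187 192 190 189 181 149 142 187 194 168 168 156 148 147]
234 [179 185 196 209 225 184 135 138 129 113 107 112 118 110 102 127 137 142
 138 131 125 124 123 131 140 155 202 178 167 157 149 149]
240 [179 185 196 211 214 147 102 113 118 112 111 115 117 114 109 110 122 134
 144 137 130 132 131 132 128 129 123 150 165 156 150 146]
```

The close-up pixel profile matches the one for A before insertion (rim front edge at row 213–214, same columns), so it is aligned. I insert.

```bash
H="python3 -m handwheel"; q(){ python3 chk.py 6; }
$H '[[[0,0,0,0,0,0.006,0],[0,0,0,0,0,0.006,0]]]' >/dev/null; q && 
$H '[[[0,0,0,0,0,0.004,0],[0,0,0,0,0,0.004,0]]]' >/dev/null && q && 
$H '[[[0,0,0,0,0,0.004,0],[0,0,0,0,0,0.003,0]]]' >/dev/null && q && 
$H '[[[0,0,0,0,0,0.003,0],[0,0,0,0,0,0.002,0]]]' >/dev/null && q && 
$H '[[[0,0,0,0,0,0.001,0]]]' >/dev/null && q && 
$H '[[[0,0,0,0,0,0.001,0]]]' >/dev/null && q && 
$H '[[[0,0,0,0,0,0.001,0]]]' >/dev/null && q && 
$H '[[[0,0,0,0,0,0.001,0]]]' >/dev/null && q && 
$H '[[[0,0,0,0,0,0.001,0]]]' >/dev/null && q ; python3 -c "from h import *;st()"
```

```text
z 0.1080 Fz 0.2
z 0.0992 Fz -0.4
z 0.0922 Fz -0.7
z 0.0874 Fz -0.3
z 0.0864 Fz -0.5
z 0.0856 Fz 2.5
z 0.0856 Fz 10.8
30.8 [ 0.4776 -0.0284  0.0856] F [-4.   1.8 10.8] w 0.0212 30.000054761767387
```

```bash
H="python3 -m handwheel"; q(){ python3 chk.py 3; }
$H '[[[0,0,0,0,0,-0.0005,0.06],[0,0,0,0,0,0,0.06],[0,0,0,0,0,0,0.06],[0,0,0,0,0,0,0.06],[0,0,0,0,0,-0.01,0.06],[0,0,0,0,0,-0.025,0.06],[0,0,0,0,0,-0.025,0.06],[0,0,0,-0.022,0,0,0.06],[0,0,0,-0.023,0,0,0.06],[0,0,0,0,0,0,0.06],[0,0,0,0,0,0,0.06]]]' | grep -v rot
python3 - <<'E'
from h import *
s,im=snap('wrist','w15.png')
for f in ('w9','w15'):
    h=cv2.cvtColor(cv2.imread(f'pics/{f}.png'),cv2.COLOR_BGR2HSV); m=cv2.inRange(h,(3,120,60),(18,255,255)); w=cv2.inRange(h,(0,0,110),(180,70,255))
    m[:125]=0;m[285:]=0; n,l,S,ce=cv2.connectedComponentsWithStats(m); i=1+np.argmax(S[1:,4]); print(f,S[i],ce[i])
    w[:210]=0;w[270:]=0;w[:,:240]=0;w[:,320:]=0; n,l,S,ce=cv2.connectedComponentsWithStats(w); i=1+np.argmax(S[1:,4]); print('cap',S[i],ce[i])
    k=cv2.inRange(h,(8,60,120),(18,190,255)); k[:140]=0;k[205:]=0;k[:,:245]=0;k[:,320:]=0; n,l,S,ce=cv2.connectedComponentsWithStats(k); i=1+np.argmax(S[1:,4]); print('cork?',S[i],ce[i])
go([.4357,-.0145,.057],-18.2)
E
```

```text
time_s: 31.9
tcp_pos: [0.4351, -0.014, 0.1461]
wrist_force: [-0.3, 0.2, 0.1]
gripper_width: 0.692
gripper_force: 0.0
w9 [ 391  173  154   89 5863] [477.7405765  217.35527887]
cap [ 257  214   45   56 2193] [279.37710898 239.66484268]
cork? [ 246  143   65   62 3069] [277.01726947 173.00065168]
w15 [ 245  139   68  133 3947] [278.1489739 192.7167469]
cap [ 256  210   45   60 2419] [278.44935924 237.53493179]
cork? [ 245  143   66   62 3273] [277.60831042 171.98258478]
yaw -18.4 turn -0.03 units; shift x 0.0004 y 0.0004 z 0.0889 tilt [0.1  0.01]
```

The view matches the one for A, with the cap at (278,237) and the cork at (278,172). I descend, grip and lift.

```bash
H="python3 -m handwheel"; q(){ python3 chk.py 3; }
$H '[[[0,0,0,0,0,0.025,0.06],[0,0,0,0,0,0.025,0.06],[0,0,0,0,0,0.02,0.06],[0,0,0,0,0,0,0.06]]]' >/dev/null; q && $H '[[[0,0,0,0,0,0.01,0.06],[0,0,0,0,0,0.009,0.06],[0,0,0,0,0,0,0.06]]]' >/dev/null && q && $H '[[[0,0,0,0,0,0,0.02],[0,0,0,0,0,0,0.02],[0,0,0,0,0,0,0.02],[0,0,0,0,0,0,0.02],[0,0,0,0,0,0,0.02]]]' | grep -v rot && $H '[[[0,0,0,0,0,-0.01,0.02],[0,0,0,0,0,-0.02,0.02],[0,0,0,0,0,-0.03,0.02],[0,0,0,0,0,0,0.02]]]' | grep -v rot; python3 -c "
from h import *
go([.665,-.035,.12],2)"
```

```text
z 0.0729 Fz -0.6
z 0.0555 Fz -0.3
time_s: 33.15
tcp_pos: [0.4351, -0.0138, 0.0564]
wrist_force: [-0.3, 1.4, -0.4]
gripper_width: 0.387
gripper_force: 29.9
time_s: 33.55
tcp_pos: [0.437, -0.0136, 0.1193]
wrist_force: [0.6, -0.5, -4.8]
gripper_width: 0.389
gripper_force: 29.9
yaw -18.4 turn -3.39 units; shift x 0.2271 y 0.0294 z -0.0007 tilt [0.43 0.1 ]
```

```bash
H="python3 -m handwheel"
$H '[[[0,0,-1.13,0,0,0,0.02],[0,0,-1.13,0,0,0,0.02],[0,0,-1.13,0,0,0,0.02],[0,0,0,0.0378,0.0049,0,0.02],[0,0,0,0.0378,0.0049,0,0.02],[0,0,0,0.0378,0.0049,0,0.02],[0,0,0,0.0378,0.0049,0,0.02],[0,0,0,0.0378,0.0049,0,0.02],[0,0,0,0.0378,0.0049,0,0.02],[0,0,0,0,0,0,0.02],[0,0,0,0,0,0,0.02]]]' | grep -v rot
python3 -c "
from h import *
s,im=snap('wrist','w16.png'); st(); c=cal('wrist',s); go([.665,-.035,.07],2)
h=cv2.cvtColor(im,cv2.COLOR_RGB2HSV); m=cv2.inRange(h,(3,120,60),(18,255,255))
for y in (170,190,210,230):
    x=[k for k in range(225,335) if m[y,k]]; print(y,x[0],x[-1])
print('front rows',[int(np.nonzero(m[130:200,u])[0][0]+130) for u in (260,280,300)])"
```

```text
time_s: 34.65
tcp_pos: [0.6607, -0.0359, 0.1125]
wrist_force: [0.0, 1.1, -5.1]
gripper_width: 0.387
gripper_force: 30.0
34.7 [ 0.6602 -0.0359  0.1133] F [-0.3 -0.3 -4.9] w 0.0334 29.997905062045902
yaw 1.9 turn -0.02 units; shift x 0.0048 y -0.0007 z 0.0433 tilt [-0.34  0.  ]
170 231 328
190 232 327
210 233 326
230 234 325
front rows [145, 145, 144]
```

```bash
H="python3 -m handwheel"; q(){ python3 chk.py -1.5; }
$H '[[[0,0,0,0.0005,0,0.02,0.02],[0,0,0,0,0,0.02,0.02],[0,0,0,0,0,0.008,0.02],[0,0,0,0,0,0,0.02],[0,0,0,0,0,0,0.02]]]' >/dev/null; q && $H '[[[0,0,0,0,0,0.0015,0.02],[0,0,0,0,0,0,0.02]]]' >/dev/null && q && $H '[[[0,0,0,0,0,0.0015,0.02],[0,0,0,0,0,0,0.02]]]' >/dev/null && q && $H '[[[0,0,0,0,0,0.001,0.02],[0,0,0,0,0,0,0.02]]]' >/dev/null && q && $H '[[[0,0,0,0,0,0.001,0.02],[0,0,0,0,0,0,0.02]]]' >/dev/null && q && $H '[[[0,0,0,0,0,0.001,0.02],[0,0,0,0,0,0,0.02]]]' >/dev/null && q && $H '[[[0,0,0,0,0,0.001,0.02],[0,0,0,0,0,0,0.02]]]' >/dev/null && q && $H '[[[0,0,0,0,0,0.001,0.02],[0,0,0,0,0,0,0.02]]]' >/dev/null && q && $H '[[[0,0,0,0,0,0.001,0.02],[0,0,0,0,0,0,0.02]]]' >/dev/null && q; python3 -c "from h import *;st();go([.665,-.035,.063],2)"
```

```text
z 0.0690 Fz -4.1
z 0.0676 Fz -5.0
z 0.0652 Fz -4.8
z 0.0640 Fz -5.0
z 0.0629 Fz -5.3
z 0.0627 Fz -2.8
z 0.0625 Fz 3.6
36.4 [ 0.6632 -0.0358  0.0625] F [-2.4 -0.2  3.6] w 0.0335 29.998385002836585
yaw 2.0 turn -0.00 units; shift x 0.0018 y -0.0007 z -0.0005 tilt [ 0.06 -0.02]
```

B is down on the floor. I release, retreat up and away, and verify by numbers: no motion of either dispenser, and tray, rack and bystanders unchanged.

```bash
H="python3 -m handwheel"
$H '[[[0,0,0,0,0,0,0.06],[0,0,0,0,0,0,0.06],[0,0,0,0,0,0,0.06],[0,0,0,0,0,0,0.06],[0,0,0,0,0,-0.02,0.06],[0,0,0,0,0,-0.04,0.06],[0,0,0,0,0,-0.04,0.06],[0,0,0,-0.045,0,-0.02,0.06],[0,0,0,-0.045,0,0,0.06],[0,0,0,-0.045,0,0,0.06],[0,0,0,-0.045,0,0,0.06],[0,0,0,0,0,0,0.06]]]' | grep -v rot
$H '[[[0,0,0,-0.02,0.045,0,0.06],[0,0,0,0,0.045,0,0.06],[0,0,0,0,0.045,0,0.06],[0,0,0,0,0.045,0,0.06],[0,0,0,0,0,0,0.06],[0,0,0,0,0,0,0.06]]]' | grep -v rot
python3 - <<'E'
from h import *
s,t=snap('top','t17.png'); c=cal('top'); st()
h=cv2.cvtColor(t,cv2.COLOR_RGB2HSV); m=cv2.inRange(h,(3,150,60),(13,255,255)); q=np.zeros_like(m); q[108:192,200:330]=m[108:192,200:330]
n,l,S,ce=cv2.connectedComponentsWithStats(q)
for i in range(1,n):
    if S[i,4]>100: print('unit blob',S[i],ce[i].round(1),onz(c,*ce[i],.071)[:2].round(3))
w=cv2.inRange(h,(0,0,180),(180,45,255)); q=np.zeros_like(w); q[108:192,200:330]=w[108:192,200:330]
n,l,S,ce=cv2.connectedComponentsWithStats(q)
for i in range(1,n):
    if S[i,4]>40: print('white',S[i],ce[i].round(1),'cap@.139',onz(c,*ce[i],.139)[:2].round(3),'stub@.097',onz(c,*ce[i],.097)[:2].round(3))
a=cv2.imread('pics/top0.png').astype(int)[:,:,::-1]; d=(np.abs(t.astype(int)-a).max(2)>45).astype(np.uint8)
n,l,S,ce=cv2.connectedComponentsWithStats(d)
print('changes',[S[i].tolist() for i in range(1,n) if S[i,4]>60])
E
```

```text
time_s: 37.6
tcp_pos: [0.4767, -0.0426, 0.1809]
wrist_force: [1.1, -0.5, -0.2]
gripper_width: 0.694
gripper_force: 0.0
time_s: 38.2
tcp_pos: [0.4693, -0.2236, 0.1808]
wrist_force: [0.4, 0.3, -0.8]
gripper_width: 0.69
gripper_force: 0.0
38.25 [ 0.4693 -0.2227  0.1809] F [-0.   0.4 -0.4] w 0.0603 0.0
unit blob [236 117  13  60 392] [243.5 149.2] [0.648 0.067]
unit blob [277 117  14  60 332] [281.4 146.1] [ 0.656 -0.014]
white [224 128  15  16 212] [230.6 134.9] cap@.139 [0.659 0.09 ] stub@.097 [0.672 0.093]
white [286 128  16  16 225] [293.1 135.3] cap@.139 [ 0.66  -0.034] stub@.097 [ 0.672 -0.038]
white [ 301  149   29   43 1080] [316.3 171.4] cap@.139 [ 0.587 -0.08 ] stub@.097 [ 0.596 -0.086]
white [227 156  13  15 128] [233.3 161.9] cap@.139 [0.605 0.084] stub@.097 [0.614 0.087]
white [287 156   9  10  52] [290.4 159.9] cap@.139 [ 0.61  -0.029] stub@.097 [ 0.619 -0.032]
changes [[225, 106, 16, 11, 93], [220, 116, 37, 66, 2032], [260, 117, 300, 303, 40163], [525, 198, 35, 47, 1591], [89, 212, 21, 16, 234], [173, 218, 39, 66, 1863], [90, 242, 22, 16, 233], [0, 318, 70, 51, 2278], [262, 396, 32, 7, 135], [256, 402, 35, 10, 194]]
```

```bash
python3 -c "
from station import r
print(r.finish_job())"
```

```text
the job is handed in; nothing more can be done
None
```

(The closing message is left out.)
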